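Pack the finds case, close it up and start its recorder

ROBOT

A 6-joint arm with a two-finger parallel gripper is mounted at the origin on the work surface. World frame = base frame: x ahead of the robot, y to its left, z up, the work surface at z = 0. Lengths are in m, angles in rad, forces in N, time in s.
With the tool pointing down it reaches from about 0.275 to 0.75 m from the base axis. Payload 10.2 kg.
Tool frame: the origin (TCP) lies midway between the tips of the shut fingers; the grasp point (between the pads) lies 19 mm behind it; z points along the fingers, y is the line along which they close (so a half turn about z gives the same grasp; the last joint's range is limited). The gripper opens to 85 mm and grips with 20 to 120 N. Pads are 22 mm wide; open, the fingers measure 114 mm over their backs; the gripper's body (76 mm by 85 mm) begins 54 mm behind the grasp point. The pads swing forward as they close: fully open they stand 13 mm farther back than shut.
Start: joints at [-1.323, 0.313, 1.498, -0, 1.331, -0.223], TCP at [0.238, -0.468, 0.231] pointing down, gripper open.
Joint ranges: [-2.94, 2.94], [-0.97, 2.17], [0.19, 2.56], [-1.23, 4.37], [0.02, 3.11], [-2.88, 2.88]. Speed limits (rad/s): [2.39, 2.39, 3.01, 3.14, 3.14, 3.14].

INTERFACE

Orientations are given as [roll, pitch, yaw] about the fixed x, y, z axes, in that order (R = Rz(yaw) Ry(pitch) Rx(roll)).
In Python, from bench import robot gives the robot as it stands. The module is installed in compiled form; this text tells all that it offers.
- The arm moves only by the shell command python3 -m jog 'ROWS'. ROWS is JSON, a list that holds one entry, the list of rows, each a list of 7 numbers: the shift along the tool's x, y, z in units of 0.1 m (1.0 is 0.1 m), then the turn, a rotation vector about the tool's x, y, z in units of pi/4 rad (1.0 is pi/4 rad), then the closure, from -1 (fully open) to 1 (shut). In form: [[[x, y, z, rx, ry, rz, claw], ...]]. A call has 1 to 8 rows; each row shifts and turns the commanded pose from where the row before left it, along the tool's axes as they then stand; what a row does not reach is not made up. A row lasts 1/12 s, in which the tool goes at most 41.7 mm and 7.16 degrees, less where a joint would pass 70% of its speed; a pose out of reach is approached as far as the arm can. A call with a number of a shift or a turn outside -1 to 1 is refused whole. A call with a gripper value outside its range is refused whole. The fingers move at their own pace and stop on an object; the grip force is fixed at half the most. Time passes only in rows, so rows that do not move let the fingers close. It gives the time, the measured TCP pose, the force, the opening and the grip force at its end, in the units of the state.
- robot.sense(): the state, without advancing time (a new reading comes with each control period).
- robot.capture(name): name is "scene" or "top"; returns the picture (420x560x3 uint8, red, green, blue); there is no depth.
- robot.camera_model(name): a dict with "K" (3x3 intrinsics, pixels), "pose" (4x4, takes a point from camera to world coordinates). Camera axes: x right, y up, looking along -z (the intrinsics and any distortion apply to the point x, -y, -z); pixel columns grow to the right and rows downward; lengths in m; the calibration is good to about 2 mm. A picture is of the moment at which its call begins. camera_model takes no time and is no camera call.
- robot.job_done(): hands the job in; it is judged then, once.
The state is a dict: "t": time; "q": joint angles; "joint_vel": joint speeds; "joint_torque": joint torques, N m; "tool_pos": TCP position; "tool_rot": TCP orientation; "ft_force": force on the tool from outside, world axes, zero at the start; "ft_torque": the same for the moment, N m; "opening": opening from 0.0 (shut) to 1.0 (fully open); "gripper_force": force on a finger pad.
Only numpy, scipy, OpenCV 4.12 (cv2) and the standard library are available. Lean on these libraries where they do the work, as an engineer would, in place of code of your own. Each camera call takes 0.05 s, during which the arm holds its last target. There are 200 camera calls.

TASK

Put every specimen jar standing on the desk upright into the divided case, one to a cell, setting each down rather than dropping it. When all are in, shut the blue lid fully, swing the red clamp arm right down onto it, and last wind the orange key of the climate recorder on the lid clockwise until it stops. Leave the caliper, the scale bar and the spike where they are.

Things in the scene. Friction and masses are not known exactly. Their poses are not given: they have to be found in the camera images.
- case: Finds case, a grey plastic box fixed to the desk. Outer size 156 (x) x 214 (y) x 55 mm high, walls 4 mm, floor 5 mm thick; origin at the centre of its underside on the desk, z up. White dividers, 50 mm high (5 mm below the rim), make 2 x 3 cells. At yaw 0 the hinge is on the far (+x) long side, the side towards the robot is -x, the clamp stands beyond the +y end.
- cell0 (a point): Centre of the floor of a cell, 5 mm above the desk, hinge-side row, clamp-end. Cells are about 72 x 66 mm clear, spaced 76 mm (case x) and 70 mm (case y); one jar fits in each.
- cell1 (a point): Centre of the floor of a cell, 5 mm above the desk, hinge-side row, middle. Cells are about 72 x 66 mm clear, spaced 76 mm (case x) and 70 mm (case y); one jar fits in each.
- cell2 (a point): Centre of the floor of a cell, 5 mm above the desk, hinge-side row, far-from-clamp end. Cells are about 72 x 66 mm clear, spaced 76 mm (case x) and 70 mm (case y); one jar fits in each.
- cell3 (a point): Centre of the floor of a cell, 5 mm above the desk, robot-side row, clamp-end. Cells are about 72 x 66 mm clear, spaced 76 mm (case x) and 70 mm (case y); one jar fits in each.
- cell4 (a point): Centre of the floor of a cell, 5 mm above the desk, robot-side row, middle. Cells are about 72 x 66 mm clear, spaced 76 mm (case x) and 70 mm (case y); one jar fits in each.
- cell5 (a point): Centre of the floor of a cell, 5 mm above the desk, robot-side row, far-from-clamp end. Cells are about 72 x 66 mm clear, spaced 76 mm (case x) and 70 mm (case y); one jar fits in each.
- lid (a joint): Angle of the blue lid: 0 shut flat on the case rim, grows as it opens; 1.57 upright, starts leaning back at about 2. Stiff hinge, stays where it is left. The lid is a deep cover, 156 x 214 mm, 50 mm deep (top at 105 mm above the desk when shut).
- lid_hinge (a point): Middle of the lid's hinge line, on the case's +x rim, 55 mm above the desk, 78 mm from the case centre. The hinge axis is the case's y axis.
- lid_tab (a point): Middle of the upper face of the lid's yellow front tab (moves with the lid): a flat tongue 70 mm wide, sticking out 40 mm from the lid's front edge (the one far from the hinge), 8 mm thick; this point is 176 mm from the hinge line. Its lower face is level with the rim when shut. The tab's z axis points out of the lid's top: up when shut.
- clamp (a joint): Angle of the clamp arm: 0 fully down, lying level across the lid's top; grows as it swings up and outwards; starts leaning outwards at 1.7 to 2. Stiff, stays where it is left.
- clamp_hinge (a point): Pivot of the clamp arm on a dark steel post beside the case's +y end: 142 mm from the case centre along its y axis, 120 mm above the desk. The axis is the case's x axis; when down, the arm points from here to the case's -y.
- clamp_tip (a point): On the upper face of the red sleeve of the clamp arm, 90 mm from the pivot (moves with the arm). The arm is a steel bar 110 mm long, 24 mm wide (28 at the sleeve), 12 mm thick, centred on the pivot's height when down.
- key (a joint): Winding angle of the orange wing key on the lid, rad: grows as it is turned clockwise seen from above (lid shut); stop at 4.7. It starts almost run down (0 to 0.5) and is sprung but ratcheted: it stays where it is left. At 0 the wing lies along the case's x axis.
- key_grip (a point): Middle of the orange wing of the key (moves with the lid): a flat wing 44 mm long, 9 mm thick, 26 mm tall, on a round brass recorder housing of 64 mm diameter, 12 mm high, on the lid's top. With the lid shut it is 134 mm above the desk (wing from 121 to 147 mm, housing top at 117 mm), at case x 0, y -55 mm; the key turns about the vertical through this point.
- caliper: Bystander: steel caliper with a black slide, 150 mm long, lying on the desk; origin under its beam's middle.
- scale_bar: Bystander: black and white chequered photo scale, 120 x 26 x 5 mm, flat on the desk; origin under its centre.
- spike: Bystander: rusty iron spike, 115 mm long, 9 mm thick, on the desk; origin under its middle.
- jar1: Specimen jar (clear glass, blue find, white cap), a straight upright cylinder 43 mm in diameter and 90 mm tall, 0.2 kg, heavy foot; origin at the centre of its underside, z up its axis. None if it is absent in this run.
- jar2: Specimen jar (green glass, green find, white cap), a straight upright cylinder 43 mm in diameter and 90 mm tall, 0.2 kg, heavy foot; origin at the centre of its underside, z up its axis. None if it is absent in this run.
- jar3: Specimen jar (amber glass, terracotta find, white cap), a straight upright cylinder 43 mm in diameter and 90 mm tall, 0.2 kg, heavy foot; origin at the centre of its underside, z up its axis. None if it is absent in this run.
- jar4: Specimen jar (clear glass, copper find, white cap), a straight upright cylinder 43 mm in diameter and 90 mm tall, 0.2 kg, heavy foot; origin at the centre of its underside, z up its axis. None if it is absent in this run.
- jar5: Specimen jar (green glass, white find, white cap), a straight upright cylinder 43 mm in diameter and 90 mm tall, 0.2 kg, heavy foot; origin at the centre of its underside, z up its axis. None if it is absent in this run.
- jar6: Specimen jar (amber glass, brass find, white cap), a straight upright cylinder 43 mm in diameter and 90 mm tall, 0.2 kg, heavy foot; origin at the centre of its underside, z up its axis. None if it is absent in this run.
There are look-alikes about, which are no part of the job. What is shaped like the jar4 but brown or purple is not meant. What is shaped like the jar6 but turquoise is not meant.

How it is judged:
On the way, in this order (a step that is already met when the one before it is completed fails the run):
1. every jar stands upright on the floor of a cell, let go, while the lid is still open (x of jar1 in the frame of case between -0.078 and 0.078 m and y of jar1 in the frame of case between -0.107 and 0.107 m and z of jar1 in the frame of case between -0.003 and 0.012 m and angle between each of jar1, jar2, jar3, jar4, jar5, jar6's own z axis and vertical below 0.25 rad and x of jar2 in the frame of case between -0.078 and 0.078 m and y of jar2 in the frame of case between -0.107 and 0.107 m and z of jar2 in the frame of case between -0.003 and 0.012 m and x of jar3 in the frame of case between -0.078 and 0.078 m and y of jar3 in the frame of case between -0.107 and 0.107 m and z of jar3 in the frame of case between -0.003 and 0.012 m and x of jar4 in the frame of case between -0.078 and 0.078 m and y of jar4 in the frame of case between -0.107 and 0.107 m and z of jar4 in the frame of case between -0.003 and 0.012 m and x of jar5 in the frame of case between -0.078 and 0.078 m and y of jar5 in the frame of case between -0.107 and 0.107 m and z of jar5 in the frame of case between -0.003 and 0.012 m and x of jar6 in the frame of case between -0.078 and 0.078 m and y of jar6 in the frame of case between -0.107 and 0.107 m and z of jar6 in the frame of case between -0.003 and 0.012 m and contact force between each of jar1, jar2, jar3, jar4, jar5, jar6 and the fingers below 0.2 N and value of joint lid above 1 rad), for 0.3 s.
2. the lid is shut on the loaded case while the clamp is still up (value of joint lid below 0.06 rad and value of joint clamp above 0.8 rad), for 0.2 s.
3. the clamp arm is fully down on the shut lid (value of joint lid below 0.06 rad and value of joint clamp below 0.1 rad), for 0.3 s.
4. the key is wound to its stop, with the lid shut and the clamp down (all of step 3 and value of joint key above 4.4 rad), for 0.3 s.
At the end, for the whole second after the job is handed in: Every jar present stands upright (within 0.25 rad) on the floor of a cell of the case (origin less than 12 mm above the case's underside level); the lid is shut (joint below 0.06 rad), the clamp arm is down (joint below 0.10 rad) and the key is wound (joint above 4.4 rad) (all of step 4 and x of jar1 in the frame of case between -0.078 and 0.078 m and y of jar1 in the frame of case between -0.107 and 0.107 m and z of jar1 in the frame of case between -0.003 and 0.012 m and angle between each of jar1, jar2, jar3, jar4, jar5, jar6's own z axis and vertical below 0.25 rad and x of jar2 in the frame of case between -0.078 and 0.078 m and y of jar2 in the frame of case between -0.107 and 0.107 m and z of jar2 in the frame of case between -0.003 and 0.012 m and x of jar3 in the frame of case between -0.078 and 0.078 m and y of jar3 in the frame of case between -0.107 and 0.107 m and z of jar3 in the frame of case between -0.003 and 0.012 m and x of jar4 in the frame of case between -0.078 and 0.078 m and y of jar4 in the frame of case between -0.107 and 0.107 m and z of jar4 in the frame of case between -0.003 and 0.012 m and x of jar5 in the frame of case between -0.078 and 0.078 m and y of jar5 in the frame of case between -0.107 and 0.107 m and z of jar5 in the frame of case between -0.003 and 0.012 m and x of jar6 in the frame of case between -0.078 and 0.078 m and y of jar6 in the frame of case between -0.107 and 0.107 m and z of jar6 in the frame of case between -0.003 and 0.012 m); the robot touches nothing.
It fails at once if the caliper is shifted by more than 40 mm (distance of caliper from where it was at the start of the episode above 0.04 m).
It fails at once if the scale_bar is shifted by more than 40 mm (distance of scale_bar from where it was at the start of the episode above 0.04 m).
It fails at once if the spike is shifted by more than 40 mm (distance of spike from where it was at the start of the episode above 0.04 m).
It fails at once if a jar is dropped (moving faster than 1 m/s, out of the fingers) ((linear speed of jar1 above 1 m/s and contact force between jar1 and the fingers below 0.1 N) or (linear speed of jar2 above 1 m/s and contact force between jar2 and the fingers below 0.1 N) or (linear speed of jar3 above 1 m/s and contact force between jar3 and the fingers below 0.1 N) or (linear speed of jar4 above 1 m/s and contact force between jar4 and the fingers below 0.1 N) or (linear speed of jar5 above 1 m/s and contact force between jar5 and the fingers below 0.1 N) or (linear speed of jar6 above 1 m/s and contact force between jar6 and the fingers below 0.1 N)).
Of jar1, jar2, jar3, jar4, jar5, jar6 only 4 to 6 are there at a start; the rules pass over those that are not, and their reading is None.
At some moment in a run one of jar1, jar2, jar3, jar4, jar5, jar6 may be knocked a few centimetres aside while the robot is not near it.
It also fails if it takes over 210 s, if anything falls off the work surface, if the arm or the gripper's body presses on something with over 40 N, if the wrist force passes 120 N, or if a joint passes its speed limit or range.

## Working session

There is one attempt and no reset: what is moved stays moved. The work goes in short steps, Python scripts to look and compute and a shell command to move; the robot and the scene stay as the last step left them, time stands still between calls to the robot, and variables do not carry over. Pictures are saved under pics/ and viewed, at most 17 in all, crops included, and the job is handed in when it is done.

```bash
mkdir -p pics; ls; python3 - <<'E'
from bench import robot
import cv2,numpy as np
for n in("scene","top"):
    im=robot.capture(n); cv2.imwrite(f"pics/{n}0.png",im[:,:,::-1])
    m=robot.camera_model(n); print(n,np.round(m["K"],1).tolist(),np.round(m["pose"],3).tolist(),[k for k in m])
s=robot.sense(); print(s["t"],s["tool_pos"],s["tool_rot"],s["opening"])
E
```

```text
pics
scene [[525.6, 0.0, 278.7], [0.0, 525.6, 206.3], [0.0, 0.0, 1.0]] [[-0.988, -0.109, 0.108, 0.632], [0.154, -0.722, 0.674, 0.81], [0.004, 0.683, 0.73, 1.007], [0.0, 0.0, 0.0, 1.0]] ['K', 'pose']
top [[461.2, 0.0, 284.0], [0.0, 461.2, 212.7], [0.0, 0.0, 1.0]] [[0.023, 0.991, -0.129, 0.335], [-1.0, 0.024, 0.002, -0.006], [0.005, 0.129, 0.992, 1.497], [0.0, 0.0, 0.0, 1.0]] ['K', 'pose']
0.1 [ 0.23806295 -0.46765713  0.230788  ] [-3.14044154e+00 -2.66346597e-04  4.70807509e-01] 1.0002514299542644
```

View pics/scene0.png

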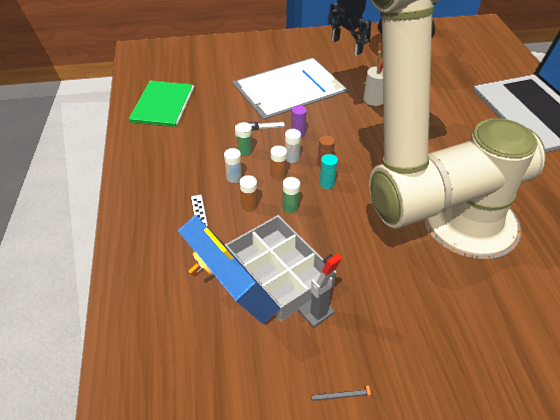

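View pics/top0.png

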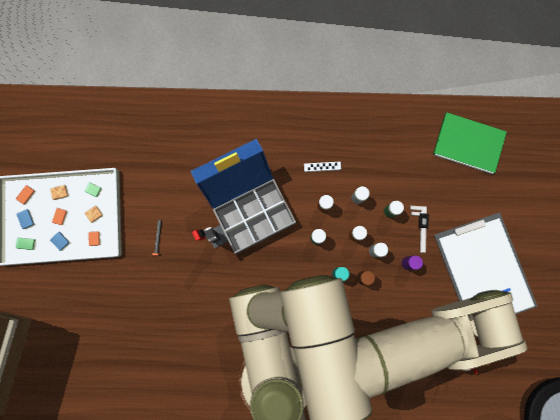

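The scene view shows six white-capped jars. Their caps in the top view are at (326,202), (362,194), (396,208), (319,237), (360,233) and (380,250). The look-alikes have coloured caps: turquoise (342,273), brown (368,278) and purple (415,263). The case is around (255,215), with its lid leaning back and the clamp at (205,236). I'll confirm this in an enlarged crop and measure.

```bash
cat > h.py <<'E'
import cv2,numpy as np
from bench import robot
def ray(n,px):
    m=robot.camera_model(n);K=np.array(m["K"]);P=np.array(m["pose"])
    d=np.linalg.inv(K)@[px[0],px[1],1]; d=P[:3,:3]@[d[0],-d[1],-d[2]]
    return P[:3,3],d
def at(n,px,z):
    o,d=ray(n,px); return o+d*(z-o[2])/d[2]
def tri(p1,p2):
    o,d=ray("scene",p1);c,e=ray("top",p2)
    A=np.c_[d,-e];s=np.linalg.lstsq(A,c-o,rcond=None)[0]
    a,b=o+d*s[0],c+e*s[1]; return (a+b)/2,np.linalg.norm(a-b)
def proj(n,X):
    m=robot.camera_model(n);K=np.array(m["K"]);P=np.array(m["pose"])
    c=P[:3,:3].T@(np.array(X)-P[:3,3]);c=K@[c[0],-c[1],-c[2]];return c[:2]/c[2]
def caps(n,im):
    h=cv2.cvtColor(im,cv2.COLOR_RGB2HSV)
    m=cv2.inRange(h,(0,0,150),(180,60,255))
    k,l,st,ce=cv2.connectedComponentsWithStats(m,connectivity=4)
    return [(np.round(ce[i],1).tolist(),st[i].tolist()) for i in range(1,k) if 60<st[i][4]<500]
E
python3 - <<'E'
from h import *
a=cv2.imread("pics/scene0.png");b=cv2.imread("pics/top0.png")
for n,i in(("scene",a),("top",b)):
    for c,s in caps(n,i[:,:,::-1]): print(n,c,s,np.round(at(n,c,.09),3))
cv2.imwrite("pics/c1.png",cv2.resize(a[95:330,170:370],None,fx=2.5,fy=2.5,interpolation=2))
cv2.imwrite("pics/c2.png",cv2.resize(b[130:290,180:440],None,fx=3,fy=3,interpolation=2))
E
```

```text
scene [416.2, 5.4] [402, 0, 27, 12, 161] [-0.168 -0.972  0.09 ]
scene [538.2, 54.9] [531, 51, 14, 11, 85] [-0.45  -0.581  0.09 ]
scene [374.6, 73.1] [367, 67, 16, 13, 134] [ 0.111 -0.556  0.09 ]
scene [373.3, 92.7] [366, 79, 16, 26, 234] [ 0.144 -0.454  0.09 ]
scene [184.5, 104.6] [176, 85, 18, 39, 84] [ 0.705 -0.478  0.09 ]
scene [243.3, 129.2] [235, 122, 20, 16, 233] [ 0.548 -0.339  0.09 ]
scene [270.6, 124.8] [258, 122, 27, 7, 130] [ 0.471 -0.347  0.09 ]
scene [231.3, 162.4] [224, 148, 17, 35, 376] [ 0.594 -0.208  0.09 ]
scene [247.8, 183.6] [240, 175, 17, 18, 259] [ 0.561 -0.124  0.09 ]
scene [290.8, 185.4] [283, 177, 17, 18, 262] [ 0.456 -0.102  0.09 ]
scene [198.8, 207.4] [191, 194, 17, 32, 229] [ 0.685 -0.061  0.09 ]
top [322.0, 165.9] [304, 161, 37, 10, 240] [ 0.667 -0.124  0.09 ]
top [361.8, 192.8] [355, 186, 15, 14, 156] [ 0.585 -0.248  0.09 ]
top [325.9, 201.4] [319, 195, 15, 14, 160] [ 0.556 -0.137  0.09 ]
top [396.3, 207.0] [390, 201, 14, 13, 153] [ 0.543 -0.355  0.09 ]
top [418.8, 209.4] [411, 206, 16, 9, 103] [ 0.538 -0.424  0.09 ]
top [282.3, 219.3] [272, 210, 24, 20, 244] [ 0.497 -0.004  0.09 ]
top [359.4, 232.3] [352, 226, 15, 14, 158] [ 0.462 -0.241  0.09 ]
top [422.8, 240.0] [420, 228, 6, 25, 128] [ 0.443 -0.435  0.09 ]
top [318.4, 235.4] [312, 229, 14, 14, 160] [ 0.45  -0.116  0.09 ]
top [380.4, 249.2] [374, 243, 14, 14, 160] [ 0.412 -0.305  0.09 ]
top [5.5, 340.3] [0, 320, 13, 46, 160] [0.117 0.807 0.09 ]
top [551.7, 408.6] [541, 393, 19, 27, 374] [-0.042 -0.805  0.09 ]
```

View pics/c1.png

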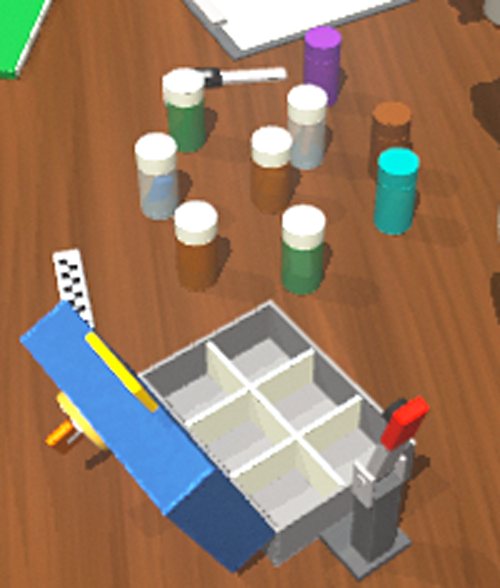

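View pics/c2.png

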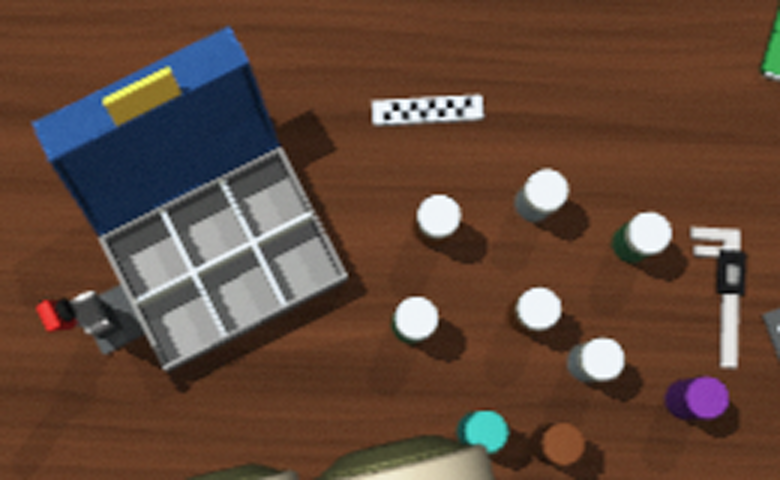

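The crops confirm six white-capped jars: two green, two clear and two amber. The purple, brown and turquoise ones are decoys. Next I'll get the case pose from the rim corners.

```bash
cat >> h.py <<'E'
def need(tgt,yaw=None):
    from scipy.spatial.transform import Rotation as R
    s=robot.sense(); r=R.from_euler('xyz',s["tool_rot"])
    d=r.as_matrix().T@(np.array(tgt)-s["tool_pos"])*10
    return np.round(d,3).tolist()
E
python3 - <<'E'
from h import *
c=lambda x,y:(180+(x+.5)/3-.5,130+(y+.5)/3-.5)
P=[at("top",c(*p),.055)[:2] for p in [(285,150),(347,276),(168,369),(102,236)]] # hinge/-y, robot/-y, robot/+y, hinge/+y
q=lambda x,y:(170+(x+.5)/2.5-.5,95+(y+.5)/2.5-.5)
S=[at("scene",q(*p),.055)[:2] for p in [(141,374),(271,303),(412,440)]]
for i in range(4): print(np.round(P[i],4),np.linalg.norm(P[i]-P[i-1]))
print("scene",np.round(S,4))
print("mean",np.mean(P,0))
ev=(P[3]-P[0])+(P[2]-P[1]); u=(P[0]-P[1])+(P[3]-P[2])
print(np.degrees(np.arctan2(-ev[0],ev[1])),np.degrees(np.arctan2(u[1],u[0])))
for p in[(196,272),(258,241)]: print("cross",at("top",c(*p),.05)[:2])
for p,z in [((485,432),.09),((563,442),.09),((706,397),.09)]: print("decoy",np.round(at("top",c(*p),z)[:2],3))
q1=tri(q(122,372),c(142,88));print("tab~",q1)
print("clamp",tri(q(404,424),c(52,316)))
E
```

```text
[0.6271 0.0234] 0.21320708713595202
[ 0.4943 -0.0451] 0.1494824614636486
[0.3926 0.1389] 0.21019776157439365
[0.5304 0.2134] 0.15661633603728925
scene [[ 0.6306  0.0325]
 [ 0.4977 -0.0371]
 [ 0.3987  0.144 ]]
mean [0.51110323 0.08262174]
27.940844833575312 27.850299734213635
cross [0.49523995 0.11368526]
cross [0.52971395 0.04941794]
decoy [ 0.335 -0.187]
decoy [ 0.327 -0.265]
decoy [ 0.376 -0.41 ]
tab~ (array([0.64812232, 0.15788691, 0.21506052]), np.float64(0.006138175455117194))
clamp (array([0.43571444, 0.23350097, 0.20386367]), np.float64(0.004612967168481076))
```

```bash
python3 -m jog '[[[0,0,0,0,0,-0.153,-0.5],[0,0,0,0,0,-0.153,-0.5],[0,0,0,0,0,-0.153,-0.5],[0,0,0,0,0,-0.153,-0.5],[0,0,0,0,0,-0.153,-0.5],[0,0,0,0,0,-0.153,-0.5],[0,0,0,0,0,-0.153,-0.5],[0,0,0,0,0,0,-0.5]]]'; python3 -c "
from h import *
print(need([.412,-.303,.231]),robot.sense()['tool_rot'])"
```

```text
t: 0.77
tool_pos: [0.2381, -0.4677, 0.231]
tool_rot: [-3.141, -0.001, 1.316]
ft_force: [0.3, 0.3, -0.5]
opening: 0.745
gripper_force: 0.0
[2.032, 1.268, 0.001] [-3.14124911e+00 -6.70466963e-04  1.31621427e+00]
```

```bash
python3 -m jog '[[[0.29,0.181,0,0,0,0,-0.5],[0.29,0.181,0,0,0,0,-0.5],[0.29,0.181,0,0,0,0,-0.5],[0.29,0.181,0,0,0,0,-0.5],[0.29,0.181,0,0,0,0,-0.5],[0.29,0.181,0,0,0,0,-0.5],[0.29,0.181,0,0,0,0,-0.5],[0,0,0,0,0,0,-0.5]]]'; python3 -m jog '[[[0,0,0.2,0,0,0,-0.5],[0,0,0.25,0,0,0,-0.5],[0,0,0.25,0,0,0,-0.5],[0,0,0.25,0,0,0,-0.5],[0,0,0,0,0,0,-0.5]]]'; python3 -c "
from h import *
print(need([.412,-.303,.055]),robot.sense()['opening'])
im=robot.capture('scene');cv2.imwrite('pics/s1.png',cv2.resize(im[80:260,180:400],None,fx=3,fy=3)[:,:,::-1])"
```

```text
t: 1.43
tool_pos: [0.4155, -0.3004, 0.2312]
tool_rot: [3.141, -0.001, 1.313]
ft_force: [-0.1, -0.8, 0.1]
opening: 0.75
gripper_force: 0.0
t: 1.85
tool_pos: [0.4107, -0.3026, 0.1321]
tool_rot: [-3.135, -0.005, 1.308]
ft_force: [-0.8, -1.0, -0.6]
opening: 0.749
gripper_force: 0.0
[-0.004, 0.019, 0.771] 0.7491389859129471
```

View pics/s1.png

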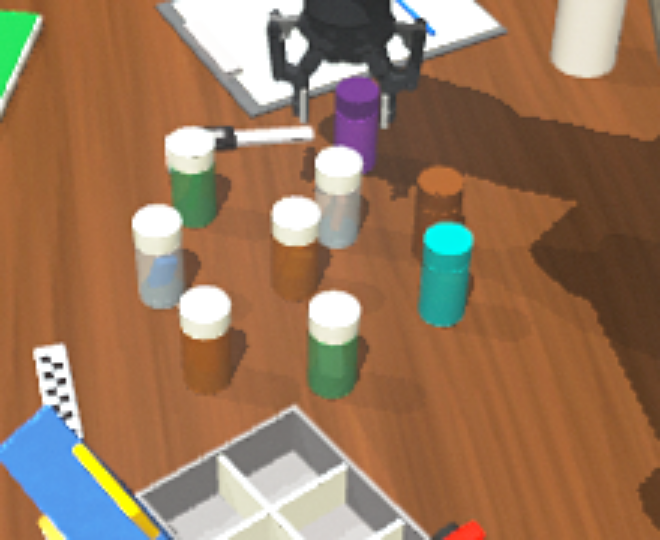

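The open fingers at crop (300–390,110) stand above the clear jar with the copper find, whose cap is at (338,160). I'll check the projection of the cap against its observed position.

```bash
python3 -c "
from h import *
for X in([.411,-.303,.145],[.412,-.303,.09]): p=proj('scene',X); print(p,(p-[180,80])*3+1)
# cap tops, scene crop px -> world z=.09
for n,p in dict(F=(338,161),D=(297,211),E=(333,306),A=(206,303),B=(157,221),C=(190,144)).items(): print(n,np.round(at('scene',((p[0]+.5)/3-.5+180,(p[1]+.5)/3-.5+80),.09),3))"
```

```text
[295.03002897 116.6064324 ] [346.09008691 110.8192972 ]
[294.13047479 132.80702441] [343.39142437 159.42107322]
F [ 0.417 -0.301  0.09 ]
D [ 0.465 -0.238  0.09 ]
E [ 0.454 -0.115  0.09 ]
A [ 0.558 -0.134  0.09 ]
B [ 0.589 -0.243  0.09 ]
C [ 0.548 -0.346  0.09 ]
```

```bash
python3 -m jog '[[[0,0.01,0.25,0,0,0,-0.5],[0,0.01,0.25,0,0,0,-0.5],[0,0.01,0.2,0,0,0,-0.5],[0,0,0.07,0,0,0,-0.5],[0,0,0,0,0,0,0.5],[0,0,0,0,0,0,0.5],[0,0,0,0,0,0,0.5],[0,0,0,0,0,0,0.5]]]';  python3 -m jog '[[[0,0,0,0,0,0,0.5],[0,0,0,0,0,0,0.5],[0,0,-0.1,0,0,0,0.5],[0,0,-0.25,0,0,0,0.5],[0,0,-0.35,0,0,0,0.5],[0,0,-0.35,0,0,0,0.5],[0,0,-0.35,0,0,0,0.5],[0,0,-0.2,0,0,0,0.5]]]'; python3 -c "
from h import *
print(need([.514,.003,.215]),need([.58,.04,.215]))"
```

```text
t: 2.57
tool_pos: [0.416, -0.3056, 0.0609]
tool_rot: [3.139, 0.002, 1.312]
ft_force: [-1.4, -0.4, 4.8]
opening: 0.487
gripper_force: 60.9
t: 3.23
tool_pos: [0.4159, -0.3052, 0.2241]
tool_rot: [3.137, 0.003, 1.312]
ft_force: [1.0, 0.2, -2.0]
opening: 0.486
gripper_force: 61.1
[3.231, 0.159, 0.082] [3.757, 0.703, 0.083]
```

```bash
python3 -m jog '[[[0.1,0.02,0,0,0,0,0.5],[0.25,0.05,0,0,0,0,0.5],[0.35,0.06,0,0,0,0,0.5],[0.35,0.06,0,0,0,0,0.5],[0.35,0.07,0,0,0,0,0.5],[0.35,0.07,0,0,0,0,0.5],[0.35,0.07,0,0,0,0,0.5],[0.35,0.07,0,0,0,0,0.5]]]';  python3 -m jog '[[[0.35,0.07,0,0,0,0,0.5],[0.35,0.07,0,0,0,0,0.5],[0.35,0.06,0,0,0,0,0.5],[0.2,0.03,0,0,0,0,0.5],[0,0,0,0,0,0,0.5],[0,0,0,0,0,0,0.5]]]'; python3 -c "
from h import *
print(need([.58,.04,.066]))
im=robot.capture('scene');cv2.imwrite('pics/s2.png',cv2.resize(im[160:340,170:390],None,fx=3,fy=3)[:,:,::-1])"
```

```text
t: 3.9
tool_pos: [0.5235, -0.0776, 0.2187]
tool_rot: [-3.14, -0.0, 1.312]
ft_force: [0.2, -0.8, -1.8]
opening: 0.485
gripper_force: 61.2
t: 4.4
tool_pos: [0.5773, 0.0362, 0.2184]
tool_rot: [-3.14, 0.0, 1.314]
ft_force: [-1.2, -0.4, -1.2]
opening: 0.489
gripper_force: 61.2
[0.044, 0.019, 1.523]
```

View pics/s2.png

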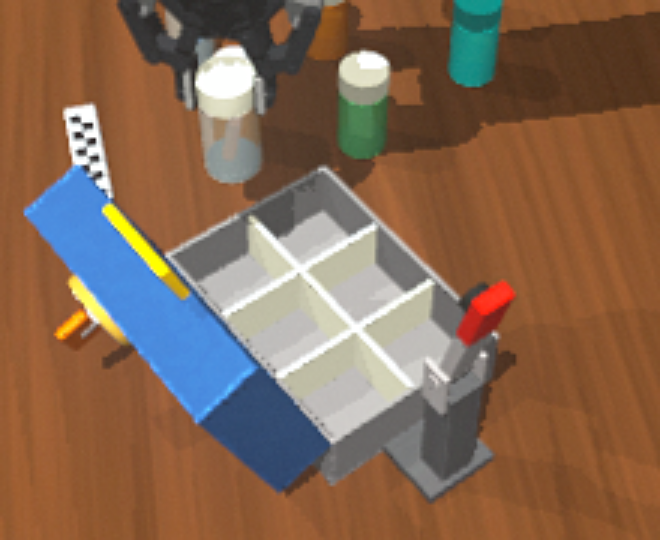

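The jar hangs upright in the fingers. Before lowering, I'll check that cell2's projection agrees with the cell at crop (235,265).

```bash
python3 -c "
from h import *
T=lambda a,b:np.array([.5135+.884*a-.468*b,.084+.468*a+.884*b])
for a in(.038,-.038):
  for b in(.07,0,-.07): X=T(a,b);p=proj('scene',[*X,.005]);print(a,b,X,(p-[170,160])*3+1)
for b in(.035,-.035): print('cross',(proj('scene',[*T(0,b),.05])-[170,160])*3+1)
"
```

```text
0.038 0.07 [0.514332 0.163664] [344.11215132 412.85168514]
0.038 0 [0.547092 0.101784] [289.37173599 351.1173128 ]
0.038 -0.07 [0.579852 0.039904] [237.95758113 293.13418351]
-0.038 0.07 [0.447148 0.128096] [422.93676752 362.81152149]
-0.038 0 [0.479908 0.066216] [367.15751763 304.15012362]
-0.038 -0.07 [0.512668 0.004336] [314.68538309 248.96672178]
cross [357.02710116 321.98912199]
cross [301.96585883 263.19139033]
```

```bash
python3 -m jog '[[[0.02,0.01,0.2,0,0,0,0.5],[0.02,0.01,0.3,0,0,0,0.5],[0,0,0.3,0,0,0,0.5],[0,0,0.3,0,0,0,0.5],[0,0,0.2,0,0,0,0.5],[0,0,0.1,0,0,0,0.5],[0,0,0.05,0,0,0,0.5],[0,0,0.03,0,0,0,0.5]]]';  python3 -m jog '[[[0,0,0.03,0,0,0,0.5],[0,0,0.01,0,0,0,0.5],[0,0,0,0,0,0,0.5]]]'
```

```text
t: 5.12
tool_pos: [0.5809, 0.0377, 0.0716]
tool_rot: [3.141, -0.0, 1.311]
ft_force: [0.6, -0.4, -2.1]
opening: 0.485
gripper_force: 61.2
t: 5.37
tool_pos: [0.5811, 0.0382, 0.068]
tool_rot: [3.14, -0.0, 1.312]
ft_force: [-1.7, 0.7, -1.6]
opening: 0.485
gripper_force: 61.2
```

```bash
python3 -m jog '[[[0,0,0.02,0,0,0,0.5],[0,0,0,0,0,0,0.5]]]';python3 -m jog '[[[0,0,0.02,0,0,0,0.5],[0,0,0,0,0,0,0.5]]]'
```

```text
t: 5.53
tool_pos: [0.5813, 0.0382, 0.066]
tool_rot: [3.14, -0.0, 1.312]
ft_force: [-0.1, 0.5, 0.0]
opening: 0.486
gripper_force: 61.4
t: 5.7
tool_pos: [0.5815, 0.0384, 0.0658]
tool_rot: [3.139, -0.0, 1.312]
ft_force: [-6.4, 1.0, 17.4]
opening: 0.482
gripper_force: 63.4
```

```bash
python3 -m jog '[[[0,0,0,0,0,0,-0.5],[0,0,0,0,0,0,-0.5],[0,0,0,0,0,0,-0.5],[0,0,0,0,0,0,-0.5],[0,0,-0.2,0,0,0,-0.5],[0,0,-0.4,0,0,0,-0.5],[0,0,-0.4,0,0,0,-0.5],[0,0,-0.4,0,0,0,-0.5]]]';python3 -c "
from h import *
im=robot.capture('top')
print(need([.4635,-.2395,.215]))
for c,s in caps('top',im): print(c,s,np.round(at('top',c,.09),3)) if s[4]<180 else 0"
```

```text
t: 6.37
tool_pos: [0.5804, 0.0383, 0.2048]
tool_rot: [-3.141, 0.0, 1.312]
ft_force: [0.6, -0.3, -0.3]
opening: 0.751
gripper_force: 0.0
[-2.989, -0.448, -0.024]
[361.8, 192.8] [355, 186, 15, 14, 156] [ 0.585 -0.248  0.09 ]
[326.0, 201.2] [319, 195, 15, 13, 152] [ 0.556 -0.138  0.09 ]
[396.3, 207.0] [390, 201, 14, 13, 153] [ 0.543 -0.355  0.09 ]
[418.8, 209.4] [411, 206, 16, 9, 103] [ 0.538 -0.424  0.09 ]
[285.1, 221.2] [278, 210, 14, 20, 112] [ 0.491 -0.013  0.09 ]
[359.4, 232.3] [352, 226, 15, 14, 158] [ 0.462 -0.241  0.09 ]
[422.9, 239.8] [420, 228, 6, 25, 125] [ 0.444 -0.435  0.09 ]
[318.5, 235.5] [312, 229, 14, 14, 149] [ 0.45  -0.116  0.09 ]
[5.6, 340.0] [0, 320, 13, 46, 160] [0.117 0.807 0.09 ]
```

```bash
python3 -m jog '[[[-0.2,-0.03,0,0,0,0,-0.5],[-0.35,-0.05,0,0,0,0,-0.5],[-0.35,-0.05,0,0,0,0,-0.5],[-0.35,-0.05,0,0,0,0,-0.5],[-0.35,-0.05,0,0,0,0,-0.5],[-0.35,-0.05,0,0,0,0,-0.5],[-0.35,-0.05,0,0,0,0,-0.5],[-0.35,-0.06,0,0,0,0,-0.5]]]';python3 -m jog '[[[-0.25,-0.05,0,0,0,0,-0.5],[-0.09,-0.01,0.3,0,0,0,-0.5],[0,0,0.3,0,0,0,-0.5],[0,0,0.2,0,0,0,-0.5],[0,0,0,0,0,0,-0.5]]]'; python3 -c "
from h import *
im=robot.capture('top')
print(need([.4635,-.2395,.058]))"
```

```text
t: 7.08
tool_pos: [0.4744, -0.2094, 0.2031]
tool_rot: [3.142, 0.0, 1.312]
ft_force: [0.2, 0.1, -0.9]
opening: 0.75
gripper_force: 0.0
t: 7.5
tool_pos: [0.4589, -0.2382, 0.1194]
tool_rot: [-3.135, -0.003, 1.311]
ft_force: [0.0, 0.2, -1.1]
opening: 0.75
gripper_force: 0.0
[0.001, 0.038, 0.639]
```

```bash
python3 -m jog '[[[0,0.02,0.25,0,0,0,-0.5],[0,0.02,0.25,0,0,0,-0.5],[0,0,0.1,0,0,0,-0.5],[0,0,0.03,0,0,0,-0.5],[0,0,0,0,0,0,0.5],[0,0,0,0,0,0,0.5],[0,0,0,0,0,0,0.5],[0,0,0,0,0,0,0.5]]]';  python3 -m jog '[[[0,0,0,0,0,0,0.5],[0,0,0,0,0,0,0.5],[0,0,-0.1,0,0,0,0.5],[0,0,-0.25,0,0,0,0.5],[0,0,-0.35,0,0,0,0.5],[0,0,-0.35,0,0,0,0.5],[0,0,-0.35,0,0,0,0.5],[0,0,-0.2,0,0,0,0.5]]]'; python3 -m jog '[[[0.15,0,0,0,0,0,0.5],[0.35,0,0,0,0,0,0.5],[0.35,0,0,0,0,0,0.5],[0.35,0,0,0,0,0,0.5],[0.35,0,0,0,0,0,0.5],[0.35,0,0,0,0,0,0.5],[0.25,0,0,0,0,0,0.5],[0.1,0,0,0,0,0,0.5]]]';python3 -m jog '[[[0,0,0,0,0,0,0.5],[0,0,0,0,0,0,0.5]]]'; python3 -c "
from h import *
print(need([.513,.004,.068]))"
```

```text
t: 8.22
tool_pos: [0.4652, -0.2408, 0.062]
tool_rot: [3.139, 0.001, 1.312]
ft_force: [-2.5, 1.0, 6.7]
opening: 0.483
gripper_force: 60.6
t: 8.88
tool_pos: [0.4652, -0.2406, 0.2254]
tool_rot: [3.136, 0.002, 1.312]
ft_force: [-0.3, -0.7, -2.2]
opening: 0.488
gripper_force: 61.2
t: 9.55
tool_pos: [0.5225, -0.0197, 0.2214]
tool_rot: [3.141, -0.001, 1.315]
ft_force: [0.6, -0.6, -2.1]
opening: 0.486
gripper_force: 61.2
t: 9.72
tool_pos: [0.5221, -0.0231, 0.2208]
tool_rot: [3.141, 0.0, 1.313]
ft_force: [-0.6, 0.0, -2.3]
opening: 0.48
gripper_force: 61.2
[0.24, -0.158, 1.528]
```

```bash
python3 -m jog '[[[0.14,-0.09,0,0,0,0,0.5],[0.1,-0.07,0.1,0,0,0,0.5],[0,0,0.3,0,0,0,0.5],[0,0,0.35,0,0,0,0.5],[0,0,0.35,0,0,0,0.5],[0,0,0.25,0,0,0,0.5],[0,0,0.1,0,0,0,0.5],[0,0,0.03,0,0,0,0.5]]]';  python3 -m jog '[[[0,0,0.02,0,0,0,0.5],[0,0,0,0,0,0,0.5]]]'; python3 -m jog '[[[0,0,0.02,0,0,0,0.5],[0,0,0,0,0,0,0.5]]]'
```

```text
t: 10.38
tool_pos: [0.5122, 0.0034, 0.0712]
tool_rot: [-3.139, 0.0, 1.31]
ft_force: [-0.0, 0.1, -2.0]
opening: 0.487
gripper_force: 61.3
t: 10.55
tool_pos: [0.5137, 0.0039, 0.0715]
tool_rot: [3.139, -0.0, 1.311]
ft_force: [-0.6, 0.4, -2.7]
opening: 0.488
gripper_force: 61.3
t: 10.72
tool_pos: [0.5134, 0.0043, 0.0692]
tool_rot: [3.14, -0.0, 1.312]
ft_force: [0.1, 1.4, -1.8]
opening: 0.484
gripper_force: 61.3
```

```bash
python3 -m jog '[[[0,0,0.02,0,0,0,0.5],[0,0,0,0,0,0,0.5]]]';python3 -m jog '[[[0,0,0.01,0,0,0,0.5],[0,0,0,0,0,0,0.5]]]'
```

```text
t: 10.88
tool_pos: [0.5134, 0.0044, 0.0671]
tool_rot: [3.14, -0.0, 1.312]
ft_force: [-0.2, -0.3, 2.2]
opening: 0.487
gripper_force: 61.6
t: 11.05
tool_pos: [0.5135, 0.0045, 0.067]
tool_rot: [3.14, -0.0, 1.312]
ft_force: [-4.2, 1.8, 14.4]
opening: 0.486
gripper_force: 63.0
```

```bash
python3 -m jog '[[[0,0,0,0,0,0,-0.5],[0,0,0,0,0,0,-0.5],[0,0,0,0,0,0,-0.5],[0,0,0,0,0,0,-0.5],[0,0,-0.2,0,0,0,-0.5],[0,0,-0.4,0,0,0,-0.5],[0,0,-0.4,0,0,0,-0.5],[0,0,-0.4,0,0,0,-0.5]]]'; python3 -m jog '[[[-0.2,-0.04,0,0,0,0,-0.5],[-0.35,-0.08,0,0,0,0,-0.5],[-0.35,-0.08,0,0,0,0,-0.5],[-0.3,-0.06,0,0,0,0,-0.5],[-0.12,-0.02,0.1,0,0,0,-0.5],[0,0,0.3,0,0,0,-0.5],[0,0,0.35,0,0,0,-0.5],[0,0,0,0,0,0,-0.5]]]';python3 -c "
from h import *
im=robot.capture('top')
print(need([.452,-.1155,.058]))
for c,s in caps('top',im): print(c,s,np.round(at('top',c,.09),3)) if s[4]<180 else 0"
```

```text
t: 11.72
tool_pos: [0.5124, 0.0046, 0.2069]
tool_rot: [-3.141, 0.0, 1.312]
ft_force: [0.9, 0.6, -0.3]
opening: 0.75
gripper_force: 0.0
t: 12.38
tool_pos: [0.4492, -0.1148, 0.1255]
tool_rot: [-3.132, -0.002, 1.311]
ft_force: [-0.8, 0.8, -1.7]
opening: 0.75
gripper_force: 0.0
[0.001, 0.017, 0.705]
[269.3, 192.7] [262, 186, 15, 14, 158] [0.579 0.038 0.09 ]
[361.8, 192.8] [355, 186, 15, 14, 156] [ 0.585 -0.248  0.09 ]
[396.3, 207.0] [390, 201, 14, 13, 154] [ 0.543 -0.355  0.09 ]
[418.7, 209.4] [411, 206, 16, 9, 104] [ 0.538 -0.424  0.09 ]
[279.8, 214.5] [272, 208, 16, 14, 164] [0.511 0.004 0.09 ]
[422.9, 239.8] [420, 228, 6, 24, 125] [ 0.444 -0.435  0.09 ]
[5.5, 340.1] [0, 320, 13, 45, 161] [0.117 0.807 0.09 ]
[306.8, 410.7] [301, 401, 12, 19, 87] [-0.063 -0.089  0.09 ]
```

```bash
python3 -m jog '[[[0,0.02,0.25,0,0,0,-0.5],[0,0,0.25,0,0,0,-0.5],[0,0,0.15,0,0,0,-0.5],[0,0,0.05,0,0,0,-0.5],[0,0,0,0,0,0,0.5],[0,0,0,0,0,0,0.5],[0,0,0,0,0,0,0.5],[0,0,0,0,0,0,0.5]]]';  python3 -m jog '[[[0,0,0,0,0,0,0.5],[0,0,0,0,0,0,0.5],[0,0,-0.1,0,0,0,0.5],[0,0,-0.25,0,0,0,0.5],[0,0,-0.35,0,0,0,0.5],[0,0,-0.35,0,0,0,0.5],[0,0,-0.35,0,0,0,0.5],[0,0,-0.2,0,0,0,0.5]]]'; python3 -m jog '[[[0.15,0,0,0,0,0,0.5],[0.35,-0.04,0,0,0,0,0.5],[0.35,-0.04,0,0,0,0,0.5],[0.35,-0.04,0,0,0,0,0.5],[0.35,-0.04,0,0,0,0,0.5],[0.2,-0.04,0,0,0,0,0.5],[0.1,0,0,0,0,0,0.5],[0,0,0,0,0,0,0.5]]]'; python3 -c "
from h import *
print(need([.480,.066,.070]))"
```

```text
t: 13.1
tool_pos: [0.4548, -0.1168, 0.062]
tool_rot: [3.139, 0.001, 1.312]
ft_force: [-2.5, 0.1, 7.6]
opening: 0.489
gripper_force: 60.1
t: 13.77
tool_pos: [0.4546, -0.1167, 0.2252]
tool_rot: [3.136, 0.001, 1.312]
ft_force: [0.5, -0.3, -1.7]
opening: 0.495
gripper_force: 61.1
t: 14.43
tool_pos: [0.4821, 0.069, 0.2211]
tool_rot: [3.141, -0.0, 1.314]
ft_force: [0.9, 0.4, -2.1]
opening: 0.483
gripper_force: 61.2
[-0.035, -0.014, 1.511]
```

```bash
python3 -m jog '[[[0,-0.01,0.15,0,0,0,0.5],[0,0,0.35,0,0,0,0.5],[0,0,0.35,0,0,0,0.5],[0,0,0.35,0,0,0,0.5],[0,0,0.2,0,0,0,0.5],[0,0,0.1,0,0,0,0.5],[0,0,0.02,0,0,0,0.5],[0,0,0,0,0,0,0.5]]]';  python3 -m jog '[[[0,0,0.02,0,0,0,0.5],[0,0,0,0,0,0,0.5]]]'; python3 -m jog '[[[0,0,0.01,0,0,0,0.5],[0,0,0,0,0,0,0.5]]]'
```

```text
t: 15.1
tool_pos: [0.4816, 0.0671, 0.069]
tool_rot: [3.141, -0.0, 1.311]
ft_force: [-0.3, 0.0, -2.7]
opening: 0.49
gripper_force: 61.3
t: 15.27
tool_pos: [0.4817, 0.0675, 0.0674]
tool_rot: [3.139, -0.0, 1.312]
ft_force: [-0.5, -0.4, -3.4]
opening: 0.489
gripper_force: 61.3
t: 15.43
tool_pos: [0.4818, 0.0678, 0.067]
tool_rot: [3.139, -0.0, 1.312]
ft_force: [-2.6, 1.5, 8.6]
opening: 0.489
gripper_force: 62.5
```

```bash
python3 -m jog '[[[0,0,0,0,0,0,-0.5],[0,0,0,0,0,0,-0.5],[0,0,0,0,0,0,-0.5],[0,0,0,0,0,0,-0.5],[0,0,-0.2,0,0,0,-0.5],[0,0,-0.4,0,0,0,-0.5],[0,0,-0.4,0,0,0,-0.5],[0,0,-0.4,0,0,0,-0.5]]]'; python3 -m jog '[[[-0.15,0.1,0,0,0,0,-0.5],[-0.32,0.22,0,0,0,0,-0.5],[-0.32,0.22,0,0,0,0,-0.5],[-0.32,0.22,0,0,0,0,-0.5],[-0.32,0.22,0,0,0,0,-0.5],[-0.25,0.19,0,0,0,0,-0.5],[-0.1,0.07,0.2,0,0,0,-0.5],[0,0,0.3,0,0,0,-0.5]]]';python3 -m jog '[[[0,0,0.25,0,0,0,-0.5],[0,0,0,0,0,0,-0.5]]]';python3 -c "
from h import *
im=robot.capture('top')
print(need([.557,-.1355,.058]))
for c,s in caps('top',im): print(c,s,np.round(at('top',c,.09),3)) if s[4]<180 else 0"
```

```text
t: 16.1
tool_pos: [0.4806, 0.0678, 0.2071]
tool_rot: [-3.141, 0.0, 1.312]
ft_force: [0.8, -0.1, -0.5]
opening: 0.754
gripper_force: 0.0
t: 16.77
tool_pos: [0.5571, -0.1396, 0.1565]
tool_rot: [3.136, 0.002, 1.309]
ft_force: [0.6, 0.1, -0.2]
opening: 0.75
gripper_force: 0.0
t: 16.93
tool_pos: [0.5531, -0.1353, 0.1255]
tool_rot: [-3.133, -0.002, 1.311]
ft_force: [-0.1, 0.0, -0.1]
opening: 0.758
gripper_force: 0.0
[0.008, 0.029, 0.705]
[308.5, 166.3] [304, 163, 13, 9, 73] [ 0.665 -0.082  0.09 ]
[269.3, 192.7] [262, 186, 15, 14, 158] [0.579 0.038 0.09 ]
[396.3, 207.0] [390, 201, 14, 13, 154] [ 0.543 -0.355  0.09 ]
[418.8, 209.4] [411, 206, 16, 9, 103] [ 0.538 -0.424  0.09 ]
[279.8, 214.5] [272, 208, 16, 14, 164] [0.511 0.004 0.09 ]
[422.9, 239.9] [420, 228, 6, 25, 125] [ 0.444 -0.435  0.09 ]
[5.5, 340.2] [0, 320, 13, 46, 159] [0.117 0.807 0.09 ]
[192.4, 336.2] [187, 321, 12, 37, 169] [0.141 0.255 0.09 ]
[303.3, 364.1] [294, 356, 19, 18, 168] [ 0.068 -0.076  0.09 ]
[306.6, 408.9] [301, 396, 12, 24, 110] [-0.058 -0.088  0.09 ]
```

```bash
python3 -m jog '[[[0,0.02,0.25,0,0,0,-0.5],[0.01,0.01,0.25,0,0,0,-0.5],[0,0,0.15,0,0,0,-0.5],[0,0,0.05,0,0,0,-0.5],[0,0,0,0,0,0,0.5],[0,0,0,0,0,0,0.5],[0,0,0,0,0,0,0.5],[0,0,0,0,0,0,0.5]]]';  python3 -m jog '[[[0,0,0,0,0,0,0.5],[0,0,0,0,0,0,0.5],[0,0,-0.1,0,0,0,0.5],[0,0,-0.25,0,0,0,0.5],[0,0,-0.35,0,0,0,0.5],[0,0,-0.35,0,0,0,0.5],[0,0,-0.35,0,0,0,0.5],[0,0,-0.2,0,0,0,0.5]]]'; python3 -m jog '[[[0.15,-0.04,0,0,0,0,0.5],[0.35,-0.11,0,0,0,0,0.5],[0.35,-0.11,0,0,0,0,0.5],[0.35,-0.11,0,0,0,0,0.5],[0.35,-0.11,0,0,0,0,0.5],[0.35,-0.11,0,0,0,0,0.5],[0.25,-0.08,0,0,0,0,0.5],[0.1,-0.03,0,0,0,0,0.5]]]'; python3 -m jog '[[[0,0,0,0,0,0,0.5],[0,0,0,0,0,0,0.5]]]';python3 -c "
from h import *
print(need([.547,.102,.070]))"
```

```text
t: 17.65
tool_pos: [0.5594, -0.1362, 0.0623]
tool_rot: [3.139, 0.001, 1.312]
ft_force: [-2.1, 0.6, 7.4]
opening: 0.491
gripper_force: 60.8
t: 18.32
tool_pos: [0.5591, -0.136, 0.2255]
tool_rot: [3.136, 0.001, 1.312]
ft_force: [0.7, -0.3, -1.8]
opening: 0.487
gripper_force: 61.2
t: 18.98
tool_pos: [0.5477, 0.1029, 0.2213]
tool_rot: [3.141, -0.001, 1.315]
ft_force: [-0.1, 0.8, -1.7]
opening: 0.484
gripper_force: 61.3
t: 19.15
tool_pos: [0.5484, 0.0993, 0.2208]
tool_rot: [3.141, 0.0, 1.313]
ft_force: [-0.0, -1.0, -2.1]
opening: 0.488
gripper_force: 61.3
[0.023, -0.022, 1.508]
```

```bash
python3 -m jog '[[[0.02,-0.02,0.15,0,0,0,0.5],[0,0,0.35,0,0,0,0.5],[0,0,0.35,0,0,0,0.5],[0,0,0.35,0,0,0,0.5],[0,0,0.2,0,0,0,0.5],[0,0,0.1,0,0,0,0.5],[0,0,0.02,0,0,0,0.5],[0,0,0,0,0,0,0.5]]]';  python3 -m jog '[[[0,0,0.02,0,0,0,0.5],[0,0,0,0,0,0,0.5]]]'; python3 -m jog '[[[0,0,0.01,0,0,0,0.5],[0,0,0,0,0,0,0.5]]]'
```

```text
t: 19.82
tool_pos: [0.5476, 0.1011, 0.0688]
tool_rot: [3.141, -0.0, 1.311]
ft_force: [0.7, 0.0, -2.2]
opening: 0.489
gripper_force: 61.4
t: 19.98
tool_pos: [0.5476, 0.1017, 0.0672]
tool_rot: [3.14, -0.0, 1.312]
ft_force: [0.5, -0.1, -2.0]
opening: 0.484
gripper_force: 61.4
t: 20.15
tool_pos: [0.5476, 0.1019, 0.0667]
tool_rot: [3.139, -0.0, 1.312]
ft_force: [-1.3, -0.2, 5.3]
opening: 0.482
gripper_force: 62.4
```

```bash
python3 -m jog '[[[0,0,0,0,0,0,-0.5],[0,0,0,0,0,0,-0.5],[0,0,0,0,0,0,-0.5],[0,0,0,0,0,0,-0.5],[0,0,-0.2,0,0,0,-0.5],[0,0,-0.4,0,0,0,-0.5],[0,0,-0.4,0,0,0,-0.5],[0,0,-0.4,0,0,0,-0.5]]]'; python3 -m jog '[[[-0.15,0.06,0,0,0,0,-0.5],[-0.35,0.14,0,0,0,0,-0.5],[-0.35,0.14,0,0,0,0,-0.5],[-0.35,0.14,0,0,0,0,-0.5],[-0.35,0.14,0,0,0,0,-0.5],[-0.35,0.14,0,0,0,0,-0.5],[-0.35,0.14,0,0,0,0,-0.5],[-0.35,0.14,0,0,0,0,-0.5]]]';python3 -m jog '[[[-0.35,0.13,0,0,0,0,-0.5],[-0.25,0.07,0,0,0,0,-0.5],[-0.05,0.02,0.2,0,0,0,-0.5],[0,0,0.3,0,0,0,-0.5],[0,0,0.25,0,0,0,-0.5],[0,0,0,0,0,0,-0.5]]]';python3 -c "
from h import *
im=robot.capture('top')
print(need([.587,-.2455,.058]))
for c,s in caps('top',im): print(c,s,np.round(at('top',c,.09),3)) if s[4]<180 else 0"
```

```text
t: 20.82
tool_pos: [0.5466, 0.1021, 0.207]
tool_rot: [-3.141, 0.0, 1.312]
ft_force: [1.1, -0.3, 0.8]
opening: 0.752
gripper_force: 0.0
t: 21.48
tool_pos: [0.5809, -0.1778, 0.2054]
tool_rot: [3.141, -0.0, 1.312]
ft_force: [-0.1, 0.3, 0.3]
opening: 0.751
gripper_force: 0.0
t: 21.98
tool_pos: [0.5835, -0.2433, 0.125]
tool_rot: [-3.133, -0.003, 1.312]
ft_force: [-0.9, -0.5, -0.9]
opening: 0.75
gripper_force: 0.0
[-0.011, 0.031, 0.702]
[269.3, 192.7] [262, 186, 15, 14, 158] [0.579 0.038 0.09 ]
[419.4, 208.9] [410, 206, 17, 9, 92] [ 0.539 -0.426  0.09 ]
[279.8, 214.5] [272, 208, 16, 14, 164] [0.511 0.004 0.09 ]
[5.5, 340.2] [0, 320, 13, 45, 159] [0.117 0.807 0.09 ]
[306.8, 411.7] [301, 403, 12, 17, 77] [-0.066 -0.089  0.09 ]
```

```bash
python3 -m jog '[[[0,0.02,0.25,0,0,0,-0.5],[-0.01,0.01,0.25,0,0,0,-0.5],[0,0,0.15,0,0,0,-0.5],[0,0,0.05,0,0,0,-0.5],[0,0,0,0,0,0,0.5],[0,0,0,0,0,0,0.5],[0,0,0,0,0,0,0.5],[0,0,0,0,0,0,0.5]]]';  python3 -m jog '[[[0,0,0,0,0,0,0.5],[0,0,0,0,0,0,0.5],[0,0,-0.1,0,0,0,0.5],[0,0,-0.25,0,0,0,0.5],[0,0,-0.35,0,0,0,0.5],[0,0,-0.35,0,0,0,0.5],[0,0,-0.35,0,0,0,0.5],[0,0,-0.2,0,0,0,0.5]]]'; python3 -m jog '[[[0.15,-0.07,0,0,0,0,0.5],[0.3,-0.15,0,0,0,0,0.5],[0.35,-0.16,0,0,0,0,0.5],[0.35,-0.16,0,0,0,0,0.5],[0.35,-0.16,0,0,0,0,0.5],[0.35,-0.16,0,0,0,0,0.5],[0.35,-0.16,0,0,0,0,0.5],[0.35,-0.16,0,0,0,0,0.5]]]'; python3 -m jog '[[[0.35,-0.16,0,0,0,0,0.5],[0.35,-0.16,0,0,0,0,0.5],[0.35,-0.16,0,0,0,0,0.5],[0.1,-0.06,0,0,0,0,0.5],[0.05,-0.03,0,0,0,0,0.5],[0,0,0,0,0,0,0.5]]]';python3 -c "
from h import *
print(need([.514,.163,.070]))"
```

```text
t: 22.7
tool_pos: [0.5891, -0.2466, 0.0625]
tool_rot: [3.138, 0.001, 1.312]
ft_force: [-0.9, 1.5, 7.1]
opening: 0.488
gripper_force: 61.0
t: 23.37
tool_pos: [0.5888, -0.2464, 0.2257]
tool_rot: [3.136, 0.002, 1.312]
ft_force: [0.7, 0.3, -1.5]
opening: 0.481
gripper_force: 61.1
t: 24.03
tool_pos: [0.5387, 0.0323, 0.2213]
tool_rot: [3.141, -0.0, 1.312]
ft_force: [1.5, 0.4, -2.6]
opening: 0.487
gripper_force: 61.4
t: 24.53
tool_pos: [0.5148, 0.1616, 0.2208]
tool_rot: [3.141, -0.0, 1.313]
ft_force: [0.6, -0.1, -1.7]
opening: 0.483
gripper_force: 61.3
[0.011, -0.012, 1.508]
```

```bash
python3 -m jog '[[[0.01,-0.01,0.15,0,0,0,0.5],[0,0,0.35,0,0,0,0.5],[0,0,0.35,0,0,0,0.5],[0,0,0.35,0,0,0,0.5],[0,0,0.2,0,0,0,0.5],[0,0,0.1,0,0,0,0.5],[0,0,0.02,0,0,0,0.5],[0,0,0,0,0,0,0.5]]]';  python3 -m jog '[[[0,0,0.02,0,0,0,0.5],[0,0,0,0,0,0,0.5]]]'; python3 -m jog '[[[0,0,0.01,0,0,0,0.5],[0,0,0,0,0,0,0.5]]]'
```

```text
t: 25.2
tool_pos: [0.5151, 0.1614, 0.0687]
tool_rot: [3.141, -0.0, 1.311]
ft_force: [0.1, -0.1, -1.5]
opening: 0.486
gripper_force: 61.4
t: 25.37
tool_pos: [0.5151, 0.162, 0.0671]
tool_rot: [3.14, -0.001, 1.311]
ft_force: [-0.1, 0.2, -1.4]
opening: 0.484
gripper_force: 61.4
t: 25.53
tool_pos: [0.5151, 0.1623, 0.0668]
tool_rot: [3.139, -0.0, 1.312]
ft_force: [-2.9, -0.9, 6.6]
opening: 0.486
gripper_force: 62.6
```

```bash
python3 -m jog '[[[0,0,0,0,0,0,-0.5],[0,0,0,0,0,0,-0.5],[0,0,0,0,0,0,-0.5],[0,0,0,0,0,0,-0.5],[0,0,-0.2,0,0,0,-0.5],[0,0,-0.4,0,0,0,-0.5],[0,0,-0.4,0,0,0,-0.5],[0,0,-0.4,0,0,0,-0.5]]]';python3 -c "
from h import *
im=robot.capture('top')
print(need([.5455,-.3505,.210]))
for c,s in caps('top',im): print(c,s,np.round(at('top',c,.09),3)) if s[4]<180 else 0"
```

```text
t: 26.2
tool_pos: [0.5139, 0.1624, 0.207]
tool_rot: [-3.141, 0.0, 1.312]
ft_force: [0.5, -0.1, 0.3]
opening: 0.75
gripper_force: 0.0
[-4.889, 1.588, 0.052]
[269.3, 192.7] [262, 186, 15, 14, 158] [0.579 0.038 0.09 ]
[396.3, 207.0] [390, 201, 14, 13, 154] [ 0.543 -0.355  0.09 ]
[418.7, 209.4] [410, 206, 17, 9, 104] [ 0.538 -0.424  0.09 ]
[279.9, 214.5] [273, 208, 15, 14, 163] [0.511 0.004 0.09 ]
[258.4, 224.9] [252, 219, 14, 13, 147] [0.478 0.069 0.09 ]
[422.8, 240.0] [420, 228, 6, 25, 129] [ 0.443 -0.435  0.09 ]
[5.6, 340.2] [0, 320, 13, 46, 162] [0.117 0.807 0.09 ]
[306.4, 408.9] [304, 400, 6, 20, 90] [-0.058 -0.088  0.09 ]
```

```bash
python3 -m jog '[[[-0.19,0.06,0,0,0,0,-0.5],[-0.35,0.11,0,0,0,0,-0.5],[-0.35,0.12,0,0,0,0,-0.5],[-0.35,0.11,0,0,0,0,-0.5],[-0.35,0.12,0,0,0,0,-0.5],[-0.35,0.11,0,0,0,0,-0.5],[-0.35,0.12,0,0,0,0,-0.5],[-0.35,0.11,0,0,0,0,-0.5]]]';python3 -m jog '[[[-0.35,0.12,0,0,0,0,-0.5],[-0.35,0.11,0,0,0,0,-0.5],[-0.35,0.12,0,0,0,0,-0.5],[-0.35,0.11,0,0,0,0,-0.5],[-0.35,0.12,0,0,0,0,-0.5],[-0.35,0.11,0,0,0,0,-0.5],[-0.14,0.05,0.1,0,0,0,-0.5],[0,0,0.3,0,0,0,-0.5]]]';python3 -m jog '[[[0,0,0.35,0,0,0,-0.5],[0,0,0,0,0,0,-0.5],[0,0,0,0,0,0,-0.5]]]';python3 -c "
from h import *
im=robot.capture('scene');cv2.imwrite('pics/s3.png',cv2.resize(im[80:320,170:390],None,fx=2.5,fy=2.5)[:,:,::-1])
print(need([.5445,-.3525,.058]))"
```

```text
t: 26.92
tool_pos: [0.5298, -0.1167, 0.2052]
tool_rot: [3.141, -0.0, 1.312]
ft_force: [-0.2, 0.6, 0.0]
opening: 0.749
gripper_force: 0.0
t: 27.58
tool_pos: [0.5448, -0.3552, 0.1678]
tool_rot: [3.135, 0.004, 1.308]
ft_force: [0.3, 1.4, 0.6]
opening: 0.752
gripper_force: 0.0
t: 27.83
tool_pos: [0.5437, -0.3499, 0.1294]
tool_rot: [-3.139, -0.001, 1.312]
ft_force: [-0.2, 0.3, 1.1]
opening: 0.753
gripper_force: 0.0
[-0.019, 0.004, 0.736]
```

View pics/s3.png

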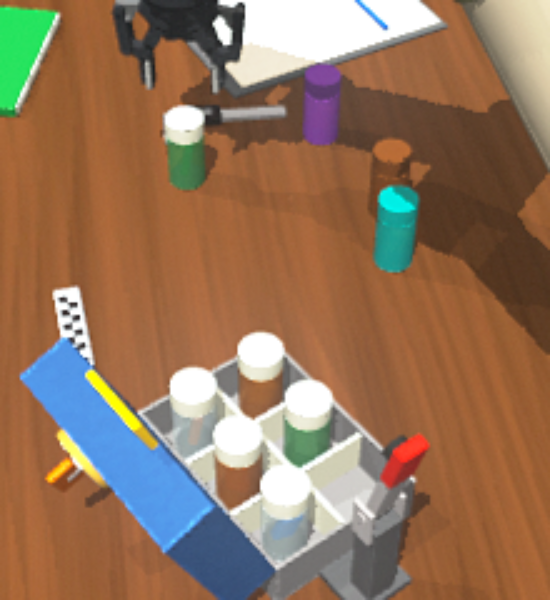

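Five jars stand upright in cells 0, 1, 2, 4 and 5. The last one, green at crop (185,125), is under the gripper, and cell3 is free.

```bash
python3 -m jog '[[[-0.02,0,0.25,0,0,0,-0.5],[0,0,0.25,0,0,0,-0.5],[0,0,0.18,0,0,0,-0.5],[0,0,0.05,0,0,0,-0.5],[0,0,0,0,0,0,0.5],[0,0,0,0,0,0,0.5],[0,0,0,0,0,0,0.5],[0,0,0,0,0,0,0.5]]]';  python3 -m jog '[[[0,0,0,0,0,0,0.5],[0,0,0,0,0,0,0.5],[0,0,-0.1,0,0,0,0.5],[0,0,-0.25,0,0,0,0.5],[0,0,-0.35,0,0,0,0.5],[0,0,-0.35,0,0,0,0.5],[0,0,-0.35,0,0,0,0.5],[0,0,-0.2,0,0,0,0.5]]]'; python3 -m jog '[[[0.15,-0.07,0,0,0,0,0.5],[0.3,-0.15,0,0,0,0,0.5],[0.35,-0.17,0,0,0,0,0.5],[0.35,-0.17,0,0,0,0,0.5],[0.35,-0.17,0,0,0,0,0.5],[0.35,-0.17,0,0,0,0,0.5],[0.35,-0.17,0,0,0,0,0.5],[0.35,-0.17,0,0,0,0,0.5]]]'; python3 -m jog '[[[0.35,-0.17,0,0,0,0,0.5],[0.35,-0.17,0,0,0,0,0.5],[0.35,-0.17,0,0,0,0,0.5],[0.35,-0.17,0,0,0,0,0.5],[0.28,-0.15,0,0,0,0,0.5],[0.1,-0.06,0,0,0,0,0.5],[0,0,0,0,0,0,0.5],[0,0,0,0,0,0,0.5]]]';python3 -c "
from h import *
print(need([.447,.128,.070]))"
```

```text
t: 28.55
tool_pos: [0.5447, -0.3531, 0.0599]
tool_rot: [3.138, 0.002, 1.312]
ft_force: [1.4, 0.9, 6.9]
opening: 0.489
gripper_force: 61.3
t: 29.22
tool_pos: [0.5441, -0.3526, 0.2229]
tool_rot: [3.136, 0.003, 1.312]
ft_force: [-0.3, -1.4, -1.5]
opening: 0.491
gripper_force: 61.1
t: 29.88
tool_pos: [0.4881, -0.0722, 0.2183]
tool_rot: [3.141, 0.0, 1.312]
ft_force: [-0.1, 0.5, -2.3]
opening: 0.483
gripper_force: 61.4
t: 30.55
tool_pos: [0.4486, 0.1207, 0.2179]
tool_rot: [3.141, 0.0, 1.313]
ft_force: [0.5, -0.2, -2.5]
opening: 0.489
gripper_force: 61.4
[0.066, -0.035, 1.479]
```

```bash
python3 -m jog '[[[0.06,-0.03,0.15,0,0,0,0.5],[0,0,0.35,0,0,0,0.5],[0,0,0.35,0,0,0,0.5],[0,0,0.3,0,0,0,0.5],[0,0,0.2,0,0,0,0.5],[0,0,0.1,0,0,0,0.5],[0,0,0.05,0,0,0,0.5],[0,0,0,0,0,0,0.5]]]';  python3 -m jog '[[[0,0,0.02,0,0,0,0.5],[0,0,0,0,0,0,0.5]]]'; python3 -m jog '[[[0,0,0.01,0,0,0,0.5],[0,0,0,0,0,0,0.5]]]'
```

```text
t: 31.22
tool_pos: [0.4473, 0.1263, 0.0668]
tool_rot: [-3.14, 0.001, 1.31]
ft_force: [-0.2, 0.1, -2.2]
opening: 0.485
gripper_force: 61.4
t: 31.38
tool_pos: [0.4478, 0.127, 0.066]
tool_rot: [3.14, -0.0, 1.311]
ft_force: [-0.1, 0.2, -1.4]
opening: 0.488
gripper_force: 61.4
t: 31.55
tool_pos: [0.4477, 0.1273, 0.0649]
tool_rot: [3.14, -0.0, 1.312]
ft_force: [-0.0, -0.3, -1.0]
opening: 0.48
gripper_force: 61.4
```

```bash
cat >> h.py <<'E'
def C(a,b,z): return [.5135+.884*a-.468*b,.084+.468*a+.884*b,z]
def nowC():
    s=robot.sense(); d=s["tool_pos"][:2]-np.array([.5135,.084]); return np.round([.884*d[0]+.468*d[1],-.468*d[0]+.884*d[1],s["tool_pos"][2]],4),np.round(s["tool_rot"],3),np.round(s["ft_force"],1)
E
python3 -m jog '[[[0,0,0.01,0,0,0,0.5],[0,0,0,0,0,0,0.5],[0,0,0,0,0,0,-0.5],[0,0,0,0,0,0,-0.5],[0,0,0,0,0,0,-0.5],[0,0,0,0,0,0,-0.5]]]';  python3 -m jog '[[[0,0,-0.2,0,0,0,-0.5],[0,0,-0.4,0,0,0,-0.5],[0,0,-0.4,0,0,0,-0.5],[0,0,-0.4,0,0,0,-0.5],[0,0,-0.4,0,0,0,-0.5],[0,0,-0.4,0,0,0,-0.5],[0,0,-0.2,0,0,0,-0.5]]]'; python3 -m jog '[[[0,0,0,0,0,0.15,1],[0,0,0,0,0,0.15,1],[0,0,0,0,0,0.15,1],[0,0,0,0,0,0.15,1],[0,0,0,0,0,0.15,1],[0,0,0,0,0,0.15,1],[0,0,0,0,0,0.15,1],[0,0,0,0,0,0,1]]]';python3 -c "
from h import *
print(nowC(),need(C(.19,0,.305)))
im=robot.capture('scene');cv2.imwrite('pics/s4.png',cv2.resize(im[80:330,170:390],None,fx=2.4,fy=2.4)[:,:,::-1])"
```

```text
t: 32.05
tool_pos: [0.4472, 0.1275, 0.0633]
tool_rot: [3.141, -0.0, 1.312]
ft_force: [-0.4, 1.1, 0.2]
opening: 0.748
gripper_force: 0.0
t: 32.63
tool_pos: [0.4478, 0.1275, 0.3081]
tool_rot: [3.135, -0.002, 1.312]
ft_force: [0.1, 0.8, -0.3]
opening: 0.749
gripper_force: 0.0
t: 33.3
tool_pos: [0.4471, 0.1274, 0.3032]
tool_rot: [-3.141, 0.0, 0.483]
ft_force: [0.4, 0.5, -0.4]
opening: -0.001
gripper_force: 0.0
(array([-0.0383,  0.0695,  0.3032]), array([-3.141,  0.   ,  0.483]), array([ 0.4,  0.5, -0.4])) [2.286, 0.686, -0.018]
```

View pics/s4.png

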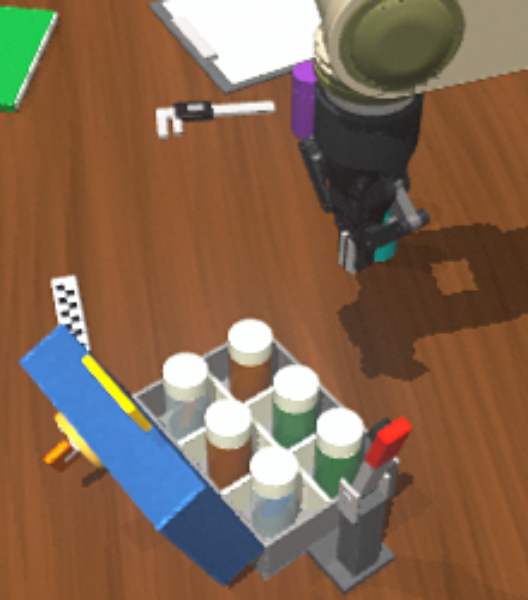

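All six jars stand upright in the case, with the lid open and the clamp up. Next I go over the tab and behind it.

```bash
python3 -m jog '[[[0.15,0.05,0,0,0,0,1],[0.33,0.1,0,0,0,0,1],[0.36,0.1,0,0,0,0,1],[0.36,0.1,0,0,0,0,1],[0.36,0.1,0,0,0,0,1],[0.36,0.1,0,0,0,0,1],[0.28,0.1,0,0,0,0,1],[0.1,0.04,0,0,0,0,1]]]'; python3 -m jog '[[[0,0,0,0,0,0,1],[0,0,0,0,0,0,1]]]'; python3 -c "
from h import *
print(nowC(),need(C(.19,0,.208)))
im=robot.capture('scene');cv2.imwrite('pics/s5.png',cv2.resize(im[140:330,150:370],None,fx=3,fy=3)[:,:,::-1])"
```

```text
t: 34.02
tool_pos: [0.685, 0.1744, 0.3005]
tool_rot: [-3.141, 0.002, 0.491]
ft_force: [-1.0, -0.5, -0.9]
opening: -0.001
gripper_force: 0.0
t: 34.18
tool_pos: [0.6827, 0.1742, 0.3023]
tool_rot: [-3.141, 0.001, 0.49]
ft_force: [-0.6, 0.3, -0.4]
opening: 0.002
gripper_force: 0.0
(array([0.1918, 0.0005, 0.3023]), array([-3.141e+00,  1.000e-03,  4.900e-01]), array([-0.6,  0.3, -0.4])) [-0.016, 0.005, 0.943]
```

View pics/s5.png

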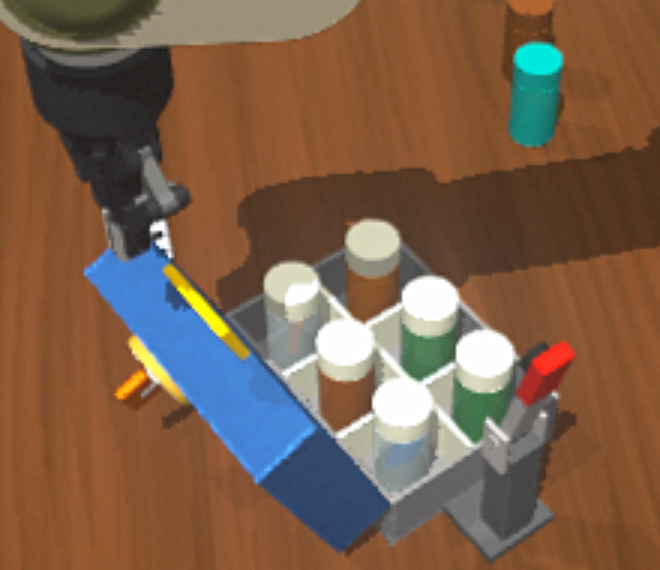

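The closed fingers are above and behind the lid. I'll check the lid angle by projecting the tab and corner points for a few angles.

```bash
python3 -c "
from h import *
L=lambda r,h,b,t:C(.078-r*np.cos(t)+h*np.sin(t),b,.055+r*np.sin(t)+h*np.cos(t))
P=lambda X:np.round((proj('scene',X)-[150,140])*3+1).astype(int).tolist()
for t in(1.8,1.9,2.,2.1,2.2): print(t,'tabtip ends',P(L(.196,.004,.035,t)),P(L(.196,.004,-.035,t)),'corners h50',P(L(.156,.05,.107,t)),P(L(.156,.05,-.107,t)),'h0',P(L(.156,0,.107,t)),P(L(.156,0,-.107,t)))
print(P(C(.1918,.0005,.3023)))"
```

```text
1.8 tabtip ends [263, 293] [203, 226] corners h50 [283, 444] [109, 235] h0 [347, 394] [168, 193]
1.9 tabtip ends [238, 313] [179, 245] corners h50 [266, 463] [93, 253] h0 [328, 410] [150, 207]
2.0 tabtip ends [214, 334] [156, 265] corners h50 [250, 483] [79, 271] h0 [309, 427] [133, 222]
2.1 tabtip ends [192, 356] [135, 287] corners h50 [235, 503] [67, 289] h0 [291, 445] [117, 237]
2.2 tabtip ends [172, 379] [115, 309] corners h50 [223, 522] [56, 308] h0 [274, 463] [102, 254]
[134, 246]
```

The observed corners (265,480) and (90,270) and the tab ends (165,265)–(245,357) match a lid angle of about 2.0. I'll descend behind the tab and push.

```bash
python3 -m jog '[[[0,0,0.2,0,0,0,1],[0,0,0.3,0,0,0,1],[0,0,0.25,0,0,0,1],[0,0,0.1,0,0,0,1],[0,0,0.05,0,0,0,1],[0,0,0,0,0,0,1]]]'; python3 -m jog '[[[-0.08,0,0,0,0,0,1],[-0.1,0,0,0,0,0,1],[-0.1,0,-0.02,0,0,0,1],[-0.1,0,-0.04,0,0,0,1]]]';python3 -c "
from h import *
print(nowC())"
```

```text
t: 34.73
tool_pos: [0.6824, 0.1742, 0.214]
tool_rot: [3.142, -0.0, 0.488]
ft_force: [-0.2, -0.8, 0.7]
opening: -0.0
gripper_force: 0.0
t: 35.07
tool_pos: [0.6497, 0.1564, 0.2219]
tool_rot: [3.14, -0.005, 0.488]
ft_force: [3.7, 1.4, -1.8]
opening: -0.001
gripper_force: 1.3
(array([0.1543, 0.0003, 0.2219]), array([ 3.14 , -0.005,  0.488]), array([ 3.7,  1.4, -1.8]))
```

```bash
python3 -m jog '[[[-0.12,0,-0.03,0,0,0,1],[-0.12,0,-0.03,0,0,0,1],[-0.12,0,-0.03,0,0,0,1],[-0.12,0,-0.03,0,0,0,1],[-0.1,0,-0.02,0,0,0,1]]]'; python3 -c "
from h import *
print(nowC())"; python3 -m jog '[[[-0.13,0,0,0,0,0,1],[-0.13,0,0.01,0,0,0,1],[-0.13,0,0.02,0,0,0,1],[-0.13,0,0.03,0,0,0,1],[-0.13,0,0.04,0,0,0,1]]]';python3 -c "
from h import *
print(nowC())
im=robot.capture('scene');cv2.imwrite('pics/s6.png',cv2.resize(im[140:330,150:370],None,fx=3,fy=3)[:,:,::-1])"
```

```text
t: 35.48
tool_pos: [0.5981, 0.1291, 0.2359]
tool_rot: [3.14, -0.005, 0.488]
ft_force: [2.2, 1.2, -1.1]
opening: 0.0
gripper_force: 1.4
(array([0.0959, 0.0003, 0.2359]), array([ 3.14 , -0.005,  0.488]), array([ 2.2,  1.2, -1.1]))
t: 35.9
tool_pos: [0.5412, 0.0985, 0.2263]
tool_rot: [3.138, -0.006, 0.488]
ft_force: [3.0, 0.5, 3.3]
opening: -0.003
gripper_force: 1.2
(array([ 3.130e-02, -1.000e-04,  2.263e-01]), array([ 3.138, -0.006,  0.488]), array([3. , 0.5, 3.3]))
```

View pics/s6.png

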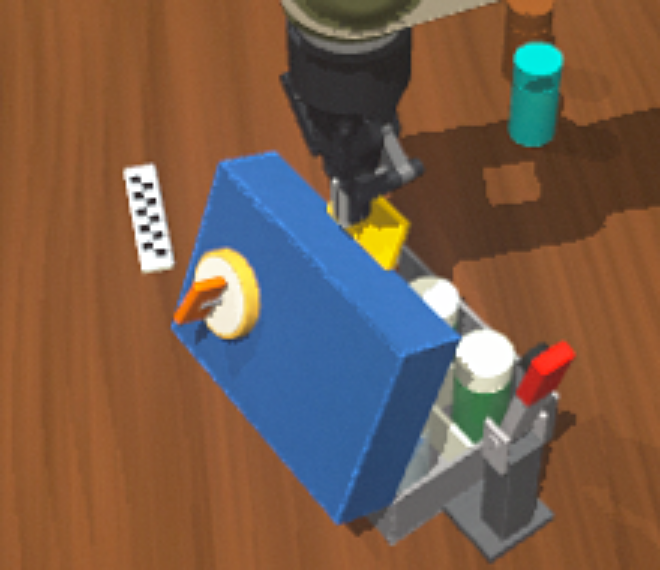

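The lid stands at about 1.2 rad and follows the fingertips, which rest on the tab at (360,215). I'll follow the arc down.

```bash
python3 -m jog '[[[-0.13,0,0.05,0,0,0,1],[-0.13,0,0.06,0,0,0,1],[-0.12,0,0.07,0,0,0,1],[-0.11,0,0.08,0,0,0,1],[-0.1,0,0.1,0,0,0,1],[-0.1,0,0.1,0,0,0,1],[-0.09,0,0.1,0,0,0,1]]]'; python3 -c "
from h import *
print(nowC())"; python3 -m jog '[[[-0.08,0,0.12,0,0,0,1],[-0.07,0,0.12,0,0,0,1],[-0.06,0,0.12,0,0,0,1],[-0.05,0,0.12,0,0,0,1]]]';python3 -c "
from h import *
print(nowC())"
```

```text
t: 36.53
tool_pos: [0.4724, 0.062, 0.169]
tool_rot: [3.139, -0.004, 0.488]
ft_force: [0.9, 0.4, 1.1]
opening: -0.002
gripper_force: 0.8
(array([-0.0466, -0.0002,  0.169 ]), array([ 3.139, -0.004,  0.488]), array([0.9, 0.4, 1.1]))
t: 36.87
tool_pos: [0.4491, 0.0496, 0.1206]
tool_rot: [3.14, -0.001, 0.488]
ft_force: [-7.7, -5.4, 6.3]
opening: 0.003
gripper_force: 5.5
(array([-0.073 , -0.0003,  0.1206]), array([ 3.14e+00, -1.00e-03,  4.88e-01]), array([-7.7, -5.4,  6.3]))
```

```bash
python3 -m jog '[[[-0.09,0,0.06,0,0,0,1],[-0.06,0,0.12,0,0,0,1],[-0.04,0,0.12,0,0,0,1],[-0.03,0,0.12,0,0,0,1]]]';python3 -c "
from h import *
print(nowC())";python3 -m jog '[[[-0.02,0,0.06,0,0,0,1],[0,0,0.04,0,0,0,1],[0,0,0.03,0,0,0,1],[0,0,0,0,0,0,1]]]';python3 -c "
from h import *
print(nowC())"
```

```text
t: 37.2
tool_pos: [0.4307, 0.0395, 0.0785]
tool_rot: [3.139, -0.003, 0.487]
ft_force: [0.3, -0.4, 1.0]
opening: -0.001
gripper_force: 0.4
(array([-0.094 , -0.0006,  0.0785]), array([ 3.139e+00, -3.000e-03,  4.870e-01]), array([ 0.3, -0.4,  1. ]))
t: 37.53
tool_pos: [0.4279, 0.0388, 0.0645]
tool_rot: [3.141, -0.001, 0.487]
ft_force: [-0.1, -0.1, -0.5]
opening: 0.003
gripper_force: 0.0
(array([-0.0968,  0.0001,  0.0645]), array([ 3.141e+00, -1.000e-03,  4.870e-01]), array([-0.1, -0.1, -0.5]))
```

```bash
python3 -m jog '[[[0,0,0.03,0,0,0,1],[0,0,0,0,0,0,1]]]';python3 -m jog '[[[0,0,0.02,0,0,0,1],[0,0,0,0,0,0,1]]]';python3 -m jog '[[[0,0,0.02,0,0,0,1],[0,0,0,0,0,0,1]]]'
```

```text
t: 37.7
tool_pos: [0.4282, 0.0388, 0.0629]
tool_rot: [3.14, -0.001, 0.488]
ft_force: [-4.6, 0.1, 16.8]
opening: 0.002
gripper_force: 8.1
t: 37.87
tool_pos: [0.4283, 0.0388, 0.0626]
tool_rot: [3.14, -0.001, 0.488]
ft_force: [-14.2, 0.3, 45.7]
opening: -0.0
gripper_force: 22.5
t: 38.03
tool_pos: [0.4284, 0.0387, 0.0623]
tool_rot: [3.139, -0.002, 0.489]
ft_force: [-25.6, 0.6, 72.9]
opening: 0.0
gripper_force: 36.5
```

The lid is shut, with the tab's top face at 0.0626. Next is the clamp: lift, then go to its outer side.

```bash
python3 -m jog '[[[0,0,-0.1,0,0,0,1],[0,0,-0.35,0,0,0,1],[0,0,-0.35,0,0,0,1],[0,0,-0.35,0,0,0,1],[0,0,-0.35,0,0,0,1],[0,0,-0.35,0,0,0,1],[0,0,-0.3,0,0,0,1],[0,0,-0.05,0,0,0,1]]]'; python3 -m jog '[[[0.05,-0.15,0,0,0,0,1],[0.15,-0.35,0,0,0,0,1],[0.15,-0.35,0,0,0,0,1],[0.15,-0.35,0,0,0,0,1],[0.15,-0.35,0,0,0,0,1],[0.15,-0.35,0,0,0,0,1],[0.12,-0.2,0,0,0,0,1],[0,0,0,0,0,0,1]]]'; python3 -m jog '[[[0,0,0,0,0,0,1]]]'; python3 -c "
from h import *
print(nowC(),need(C(0,.215,.205)))
im=robot.capture('scene');cv2.imwrite('pics/s7.png',cv2.resize(im[140:340,170:390],None,fx=3,fy=3)[:,:,::-1])"
```

```text
t: 38.7
tool_pos: [0.4289, 0.0387, 0.2826]
tool_rot: [3.136, -0.007, 0.488]
ft_force: [0.0, -0.8, 0.6]
opening: 0.003
gripper_force: 0.0
t: 39.37
tool_pos: [0.4096, 0.271, 0.2768]
tool_rot: [-3.141, 0.0, 0.492]
ft_force: [0.3, 0.0, -0.9]
opening: 0.001
gripper_force: 0.0
t: 39.45
tool_pos: [0.41, 0.2683, 0.2768]
tool_rot: [3.142, 0.001, 0.49]
ft_force: [0.1, -0.1, 0.1]
opening: 0.003
gripper_force: 0.0
(array([-0.0053,  0.2113,  0.2768]), array([3.142e+00, 1.000e-03, 4.900e-01]), array([ 0.1, -0.1,  0.1])) [0.054, -0.038, 0.718]
```

View pics/s7.png

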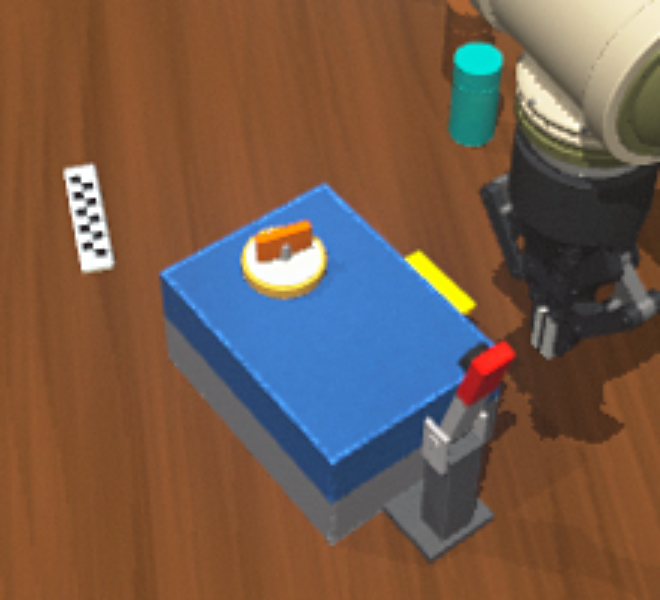

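The lid is shut at (310,330), the clamp arm is upright with its red sleeve at (487,373), and the key wing is at (284,240). I'll check the arm angle by projection.

```bash
python3 -c "
from h import *
P=lambda X:np.round((proj('scene',X)-[170,140])*3+1).astype(int).tolist()
A=lambda r,h,a,t:C(a,.142-r*np.cos(t)+h*np.sin(t),.12+r*np.sin(t)+h*np.cos(t))
for t in(1.5,1.7,1.8,1.9,2.): print(t,P(A(.11,0,0,t)),P(A(.09,.006,0,t)),P(A(0,0,0,t)))
print(P(robot.sense()['tool_pos']))
k=at('scene',(170+283/3,140+240/3),.14); d=k[:2]-[.5135,.084]; print('key',.884*d[0]+.468*d[1],-.468*d[0]+.884*d[1])
e=[at('scene',(170+x/3,140+y/3),.147)[:2] for x,y in((257,240),(312,226))];v=e[1]-e[0];print(np.degrees(np.arctan2(v[1],v[0])),np.linalg.norm(v))"
```

```text
1.5 [458, 314] [463, 340] [455, 423]
1.7 [480, 336] [481, 360] [455, 423]
1.8 [491, 349] [490, 371] [455, 423]
1.9 [502, 363] [499, 383] [455, 423]
2.0 [512, 378] [507, 395] [455, 423]
[554, 340]
key 0.007036227683720291 -0.046647688705327005
-169.68331724664216 0.0423287547907889
```

```bash
python3 -m jog '[[[0.03,-0.03,0.15,0,0,0,1],[0.02,-0.01,0.25,0,0,0,1],[0,0,0.2,0,0,0,1],[0,0,0.1,0,0,0,1],[0,0,0,0,0,0,1]]]'; python3 -m jog '[[[0,0.08,0,0,0,0,1],[0,0.1,0,0,0,0,1],[0,0.1,0,0,0,0,1],[0,0.1,-0.02,0,0,0,1],[0,0.1,-0.03,0,0,0,1]]]';python3 -c "
from h import *
print(nowC())"
```

```text
t: 39.92
tool_pos: [0.4123, 0.2722, 0.2056]
tool_rot: [-3.141, 0.004, 0.486]
ft_force: [-0.8, -0.5, -0.7]
opening: -0.0
gripper_force: 0.0
t: 40.33
tool_pos: [0.4359, 0.2298, 0.2128]
tool_rot: [-3.141, -0.0, 0.487]
ft_force: [-0.4, 0.7, 0.0]
opening: -0.004
gripper_force: 0.8
(array([-0.0003,  0.1652,  0.2128]), array([-3.141, -0.   ,  0.487]), array([-0.4,  0.7,  0. ]))
```

```bash
python3 -m jog '[[[0,0.12,0,0,0,0,1],[0,0.12,0.03,0,0,0,1],[0,0.12,0.04,0,0,0,1],[0,0.12,0.06,0,0,0,1],[0,0.12,0.06,0,0,0,1]]]'; python3 -c "
from h import *
print(nowC())";python3 -m jog '[[[0,0.1,0.09,0,0,0,1],[0,0.09,0.1,0,0,0,1],[0,0,0,0,0,0,1]]]';python3 -c "
from h import *
print(nowC())
im=robot.capture('scene');cv2.imwrite('pics/s8.png',cv2.resize(im[140:340,170:390],None,fx=3,fy=3)[:,:,::-1])"
```

```text
t: 40.75
tool_pos: [0.464, 0.1767, 0.1926]
tool_rot: [3.142, -0.0, 0.487]
ft_force: [0.0, 2.1, -0.8]
opening: -0.002
gripper_force: 0.8
(array([-0.0003,  0.1051,  0.1926]), array([ 3.142, -0.   ,  0.487]), array([ 0. ,  2.1, -0.8]))
t: 41.0
tool_pos: [0.4721, 0.1595, 0.1718]
tool_rot: [-3.141, 0.004, 0.486]
ft_force: [-1.0, -0.7, -0.9]
opening: -0.002
gripper_force: 0.0
(array([-0.0012,  0.0861,  0.1718]), array([-3.141,  0.004,  0.486]), array([-1. , -0.7, -0.9]))
```

View pics/s8.png

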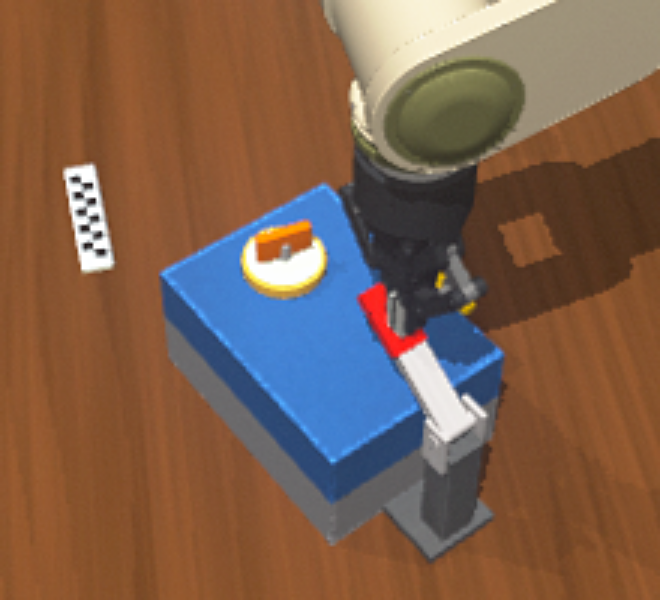

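The clamp arm, with its red sleeve at (390,318), is about 0.5 rad from down. I'll carry on down.

```bash
python3 -m jog '[[[0,0.07,0.1,0,0,0,1],[0,0.05,0.1,0,0,0,1],[0,0.03,0.1,0,0,0,1],[0,0.02,0.08,0,0,0,1],[0,0,0.05,0,0,0,1],[0,0,0,0,0,0,1]]]'; python3 -m jog '[[[0,0,0.02,0,0,0,1],[0,0,0,0,0,0,1]]]';python3 -m jog '[[[0,0,0.02,0,0,0,1],[0,0,0,0,0,0,1]]]'; python3 -c "
from h import *
print(nowC())"
```

```text
t: 41.55
tool_pos: [0.4796, 0.1461, 0.1299]
tool_rot: [-3.14, 0.002, 0.487]
ft_force: [0.6, -0.5, -0.5]
opening: 0.001
gripper_force: 0.0
t: 41.72
tool_pos: [0.4801, 0.1463, 0.1291]
tool_rot: [-3.141, 0.0, 0.488]
ft_force: [0.1, 0.6, -0.2]
opening: 0.002
gripper_force: 0.0
t: 41.88
tool_pos: [0.4803, 0.1462, 0.1273]
tool_rot: [3.141, -0.0, 0.487]
ft_force: [0.0, 0.5, -0.1]
opening: -0.003
gripper_force: 0.0
(array([-0.0002,  0.0705,  0.1273]), array([ 3.141, -0.   ,  0.487]), array([ 0. ,  0.5, -0.1]))
```

```bash
python3 -m jog '[[[0,0,0.03,0,0,0,1],[0,0,0,0,0,0,1]]]';python3 -m jog '[[[0,0,0.02,0,0,0,1],[0,0,0,0,0,0,1]]]'
```

```text
t: 42.05
tool_pos: [0.4806, 0.1462, 0.1258]
tool_rot: [3.141, -0.001, 0.488]
ft_force: [-4.3, -1.3, 13.7]
opening: 0.0
gripper_force: 6.7
t: 42.22
tool_pos: [0.4808, 0.1462, 0.1255]
tool_rot: [3.14, -0.002, 0.488]
ft_force: [-11.8, -1.8, 31.7]
opening: -0.001
gripper_force: 15.5
```

The clamp is down. I'll lift, back off, turn the tool for a full key sweep, and look at the key.

```bash
python3 -m jog '[[[0,0,-0.2,0,0,0,0],[0,0,-0.4,0,0,0,0],[0,0,-0.4,0,0,0,0],[0,0,-0.4,0,0,0,0],[-0.3,0,-0.2,0,0,0,0],[-0.4,0,0,0,0,0,0],[-0.4,0,0,0,0,0,0],[-0.4,0,0,0,0,0,0]]]' | head -3; python3 -m jog '[[[0,0,0,0,0,-0.157,0],[0,0,0,0,0,-0.157,0],[0,0,0,0,0,-0.157,0],[0,0,0,0,0,-0.157,0],[0,0,0,0,0,-0.157,0],[0,0,0,0,0,-0.157,0],[0,0,0,0,0,-0.157,0],[0,0,0,0,0,-0.157,0]]]'| head -3; python3 -m jog '[[[0,0,0,0,0,-0.157,0],[0,0,0,0,0,-0.157,0],[0,0,0,0,0,-0.157,0],[0,0,0,0,0,-0.157,0],[0,0,0,0,0,-0.157,0],[0,0,0,0,0,-0.157,0],[0,0,0,0,0,-0.157,0],[0,0,0,0,0,-0.157,0]]]'| head -3; python3 -m jog '[[[0,0,0,0,0,-0.157,0],[0,0,0,0,0,-0.157,0],[0,0,0,0,0,-0.157,0],[0,0,0,0,0,-0.157,0],[0,0,0,0,0,-0.157,0],[0,0,0,0,0,-0.157,0],[0,0,0,0,0,-0.157,0],[0,0,0,0,0,0,0]]]'
python3 -c "
from h import *
R={}
for n,roi in(('top',(200,150,320,260)),('scene',(150,140,360,330))):
    im=robot.capture(n); cv2.imwrite('pics/k_%s.png'%n,im[:,:,::-1])
    h=cv2.cvtColor(im,cv2.COLOR_RGB2HSV); m=cv2.inRange(h,(5,190,140),(16,255,255)); x0,y0,x1,y1=roi
    M=np.zeros_like(m);M[y0:y1,x0:x1]=m[y0:y1,x0:x1]
    k,l,st,ce=cv2.connectedComponentsWithStats(M)
    for i in range(1,k):
        if st[i][4]>15:
            ys,xs=np.where(l==i);r=cv2.minAreaRect(np.c_[xs,ys].astype(np.float32)); print(n,st[i],ce[i],r)
            w=at(n,ce[i],.137)[:2]; d=w-[.5135,.084]; print(w,'case',.884*d[0]+.468*d[1],-.468*d[0]+.884*d[1])
            b=cv2.boxPoints(r); e=sorted([(np.linalg.norm(b[j]-b[j-1]),j) for j in(0,1)])[-1][1]
            v=at(n,b[e],.147)-at(n,b[e-1],.147); print('ang',np.degrees(np.arctan2(v[1],v[0]))%180,np.linalg.norm(v))
print(robot.sense()['q'],nowC())
im=cv2.imread('pics/k_top.png');cv2.imwrite('pics/k1.png',cv2.resize(im[160:260,190:310],None,fx=5,fy=5))"
```

```text
t: 42.88
tool_pos: [0.346, 0.0756, 0.282]
tool_rot: [3.141, -0.0, 0.488]
t: 43.55
tool_pos: [0.3476, 0.0759, 0.2822]
tool_rot: [3.142, -0.0, 1.48]
t: 44.22
tool_pos: [0.3476, 0.076, 0.2822]
tool_rot: [3.141, -0.0, 2.466]
t: 44.88
tool_pos: [0.3476, 0.0759, 0.2822]
tool_rot: [3.141, 0.0, -2.955]
ft_force: [-0.2, -0.0, 0.4]
opening: 0.502
gripper_force: 0.0
scene [256 216  18  11  92] [263.92391304 220.92391304] ((264.20001220703125, 221.09999084472656), (6.008327484130859, 18.657434463500977), 71.56504821777344)
[0.5424861  0.04599505] case 0.007837402031859748 -0.04716186937087685
ang 15.606147337848228 0.04224187113729578
[-1.17975374e-01 -1.15165200e-01  1.84054441e+00  6.40752445e-05
  1.41617496e+00 -1.86674411e+00] (array([-0.1504,  0.0705,  0.2823]), array([ 3.142,  0.   , -2.964]), array([ 0.5,  0.7, -0.2]))
```

View pics/k1.png

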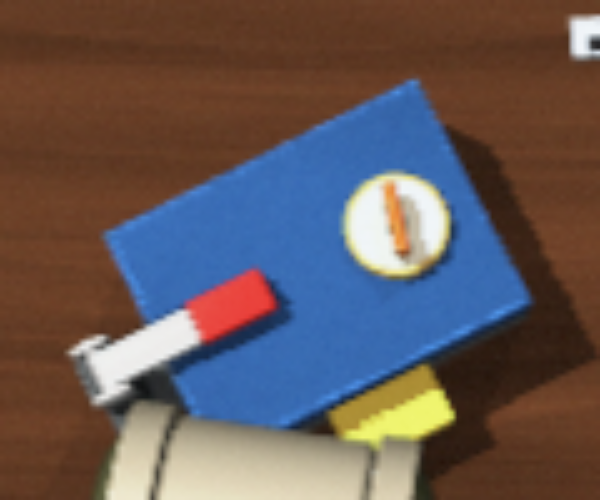

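The clamp lies down on the lid, and the wing runs from (388,183) to (405,255) on the housing centred at (397,225). I'll compute its centre and angle.

```bash
python3 -c "
from h import *
f=lambda x,y:(190+(x+.5)/5-.5,160+(y+.5)/5-.5)
a,b=at('top',f(388,183),.147),at('top',f(405,255),.147);v=a-b;print((a+b)/2,np.degrees(np.arctan2(v[1],v[0])),np.linalg.norm(v))
print('housing',at('top',f(397,225),.117), 'tri', tri((263.9,221.0),f(397,219)), 'model',C(0,-.055,.134))
for X in([.54,.038,.123],[.54,.038,.2]): print(need(X))"
```

```text
[0.53662994 0.0367322  0.147     ] 14.713837705776754 0.04428552759599255
housing [0.53740922 0.03725942 0.117     ] tri (array([0.54059868, 0.03685068, 0.12596199]), np.float64(0.0017655618197379562)) model [0.5392399999999999, 0.03538, 0.134]
[-1.826, -0.714, 1.593]
[-1.826, -0.714, 0.823]
```

```bash
python3 -m jog '[[[-0.1,-0.03,0,0,0,0,0],[-0.25,-0.1,0,0,0,0,0],[-0.3,-0.12,0,0,0,0,0],[-0.3,-0.12,0,0,0,0,0],[-0.3,-0.12,0,0,0,0,0],[-0.3,-0.12,0.1,0,0,0,0],[-0.2,-0.08,0.2,0,0,0,0],[-0.06,-0.01,0.3,0,0,-0.095,0]]]' ; python3 -m jog '[[[0,0,0.2,0,0,0,0],[0,0,0,0,0,0,0],[0,0,0,0,0,0,0]]]'; python3 -c "
from h import *
print(need([.5385,.037,.123]))"
```

```text
t: 45.65
tool_pos: [0.5423, 0.0385, 0.222]
tool_rot: [-3.14, 0.004, -2.889]
ft_force: [1.1, -0.3, -0.6]
opening: 0.501
gripper_force: 0.0
t: 45.9
tool_pos: [0.5386, 0.0397, 0.202]
tool_rot: [3.141, -0.001, -2.887]
ft_force: [0.2, 0.8, 0.1]
opening: 0.501
gripper_force: 0.0
[0.007, -0.026, 0.79]
```

```bash
python3 -m jog '[[[0.01,-0.03,0.2,0,0,0,0],[0,0,0.25,0,0,0,0],[0,0,0.2,0,0,0,0],[0,0,0.1,0,0,0,0],[0,0,0.03,0,0,0,0],[0,0,0,0,0,0,0]]]' ; python3 -c "
from h import *
print(need([.5385,.037,.123]))"; python3 -m jog '[[[0,0,0,0,0,0,0.5],[0,0,0,0,0,0,0.5],[0,0,0,0,0,0,1],[0,0,0,0,0,0,1],[0,0,0,0,0,0,1],[0,0,0,0,0,0,1]]]'
```

```text
t: 46.4
tool_pos: [0.5388, 0.0365, 0.1253]
tool_rot: [-3.141, 0.001, -2.886]
ft_force: [-0.9, -0.3, 0.2]
opening: 0.499
gripper_force: 0.0
[0.002, 0.005, 0.023]
t: 46.9
tool_pos: [0.5385, 0.0375, 0.1256]
tool_rot: [3.141, 0.002, -2.885]
ft_force: [-1.8, 6.0, 6.5]
opening: 0.088
gripper_force: 59.9
```

```bash
python3 -m jog '[[[0,0,0,0,0,0.1,1],[0,0,0,0,0,0.15,1],[0,0,0,0,0,0.15,1],[0,0,0,0,0,0.15,1],[0,0,0,0,0,0.15,1],[0,0,0,0,0,0.15,1]]]' ; python3 -c "
from h import *
print(robot.sense()['ft_torque'],robot.sense()['q'])
im=robot.capture('scene');cv2.imwrite('pics/k2.png',cv2.resize(im[170:290,200:340],None,fx=4,fy=4)[:,:,::-1])"
```

```text
t: 47.4
tool_pos: [0.5384, 0.038, 0.1256]
tool_rot: [3.139, 0.0, 2.725]
ft_force: [-1.9, 9.1, 6.7]
opening: 0.088
gripper_force: 60.0
[1.34980346 0.43168367 0.03733291] [-0.14788692  0.44911126  1.59456361  0.00282092  1.09688693 -1.3031579 ]
```

View pics/k2.png

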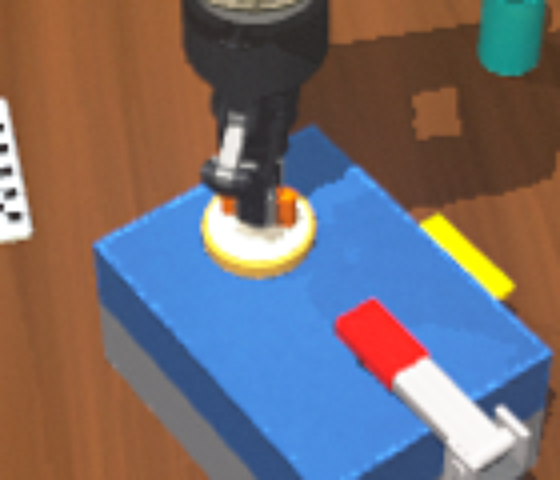

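The wing turns with the fingers, so I'll continue clockwise.

```bash
python3 -m jog '[[[0,0,0,0,0,0.15,1],[0,0,0,0,0,0.15,1],[0,0,0,0,0,0.15,1],[0,0,0,0,0,0.15,1],[0,0,0,0,0,0.15,1],[0,0,0,0,0,0.15,1],[0,0,0,0,0,0.15,1],[0,0,0,0,0,0.15,1]]]'; python3 -m jog '[[[0,0,0,0,0,0.15,1],[0,0,0,0,0,0.15,1],[0,0,0,0,0,0.15,1],[0,0,0,0,0,0.15,1],[0,0,0,0,0,0.15,1],[0,0,0,0,0,0.15,1],[0,0,0,0,0,0.15,1],[0,0,0,0,0,0.15,1]]]' ; python3 -c "
from h import *
print(robot.sense()['ft_torque'],robot.sense()['q'])"
```

```text
t: 48.12
tool_pos: [0.5389, 0.0386, 0.1256]
tool_rot: [3.138, -0.003, 1.782]
ft_force: [1.3, 12.9, 4.2]
opening: 0.093
gripper_force: 59.7
t: 48.78
tool_pos: [0.5396, 0.0385, 0.1257]
tool_rot: [3.14, -0.006, 0.84]
ft_force: [6.1, 11.6, 2.6]
opening: 0.088
gripper_force: 59.4
[ 1.94302812 -0.84759272  0.01438838] [-0.14740325  0.44972525  1.59347433  0.0043981   1.09413794  0.58177742]
```

```bash
python3 -m jog '[[[0,0,0,0,0,0.15,1],[0,0,0,0,0,0.15,1],[0,0,0,0,0,0.15,1],[0,0,0,0,0,0.15,1],[0,0,0,0,0,0.15,1],[0,0,0,0,0,0.15,1],[0,0,0,0,0,0.15,1],[0,0,0,0,0,0.15,1]]]'; python3 -m jog '[[[0,0,0,0,0,0.15,1],[0,0,0,0,0,0.15,1],[0,0,0,0,0,0.15,1],[0,0,0,0,0,0.15,1],[0,0,0,0,0,0.15,1],[0,0,0,0,0,0.1,1]]]' ; python3 -c "
from h import *
print(robot.sense()['ft_torque'],robot.sense()['q'])"
```

```text
t: 49.45
tool_pos: [0.54, 0.0378, 0.1257]
tool_rot: [-3.139, -0.005, -0.103]
ft_force: [7.9, 8.4, 1.0]
opening: 0.093
gripper_force: 59.3
t: 49.95
tool_pos: [0.5398, 0.0373, 0.1257]
tool_rot: [-3.137, -0.003, -0.771]
ft_force: [5.8, 4.6, 1.4]
opening: 0.09
gripper_force: 59.4
[ 0.92565776 -0.91766991  0.06734522] [-1.48549887e-01  4.49852457e-01  1.59324023e+00  2.15163433e-03
  1.09355010e+00  2.19197003e+00]
```

```bash
for i in 1; do python3 -m jog '[[[0,0,0,0,0,0.1,1],[0,0,0,0,0,0.1,1],[0,0,0,0,0,0.05,1]]]'; python3 -c "
from h import *
print(robot.sense()['ft_torque'],robot.sense()['q'][5])";  python3 -m jog '[[[0,0,0,0,0,0.05,1],[0,0,0,0,0,0.05,1],[0,0,0,0,0,0,1]]]'; python3 -c "
from h import *
print(robot.sense()['ft_torque'],robot.sense()['q'][5])";python3 -m jog '[[[0,0,0,0,0,0.05,1],[0,0,0,0,0,0.05,1],[0,0,0,0,0,0,1]]]'; python3 -c "
from h import *
print(robot.sense()['ft_torque'],robot.sense()['q'][5])"; done
```

```text
t: 50.2
tool_pos: [0.5397, 0.0372, 0.1257]
tool_rot: [-3.137, -0.002, -0.965]
ft_force: [4.9, 4.0, 2.5]
opening: 0.09
gripper_force: 59.5
[ 0.78678664 -0.78754093  0.06104849] 2.3864058644756345
t: 50.45
tool_pos: [0.5397, 0.0372, 0.1257]
tool_rot: [-3.137, -0.002, -1.042]
ft_force: [4.3, 4.7, 2.1]
opening: 0.086
gripper_force: 59.5
[ 0.70635938 -0.79202798 -0.05399875] 2.4630594431237154
t: 50.7
tool_pos: [0.5396, 0.0371, 0.1257]
tool_rot: [-3.137, -0.002, -1.118]
ft_force: [5.0, 4.0, 2.8]
opening: 0.09
gripper_force: 64.6
[ 0.66128458 -0.75820962  1.03000097] 2.539936685178017
```

Torque about z jumped to 1 N·m after 4.5 rad of turning, so the key is at its stop. I'll release, lift and check.

```bash
python3 -m jog '[[[0,0,0,0,0,0,0],[0,0,0,0,0,0,0],[0,0,0,0,0,0,0],[0,0,0,0,0,0,0],[0,0,-0.1,0,0,0,0],[0,0,-0.35,0,0,0,0],[0,0,-0.35,0,0,0,0],[0,0,-0.35,0,0,0,0]]]'; python3 -m jog '[[[0.2,-0.3,-0.1,0,0,0,0],[0.2,-0.3,0,0,0,0,0],[0.2,-0.3,0,0,0,0,0],[0.2,-0.3,0,0,0,0,0],[0,0,0,0,0,0,0],[0,0,0,0,0,0,0]]]'; python3 -c "
from h import *
a=robot.capture('scene');b=robot.capture('top')
o=np.hstack([cv2.resize(a[140:340,170:350],(405,450)),cv2.resize(b[150:270,190:298],(395,450))])
cv2.imwrite('pics/f.png',o[:,:,::-1])"
```

```text
t: 51.37
tool_pos: [0.5378, 0.0366, 0.2415]
tool_rot: [3.141, 0.0, -1.118]
ft_force: [1.1, 0.2, 0.9]
opening: 0.497
gripper_force: 0.0
t: 51.87
tool_pos: [0.6818, 0.0167, 0.2477]
tool_rot: [3.14, 0.001, -1.119]
ft_force: [-1.0, 0.5, -0.3]
opening: 0.503
gripper_force: 0.0
```

View pics/f.png

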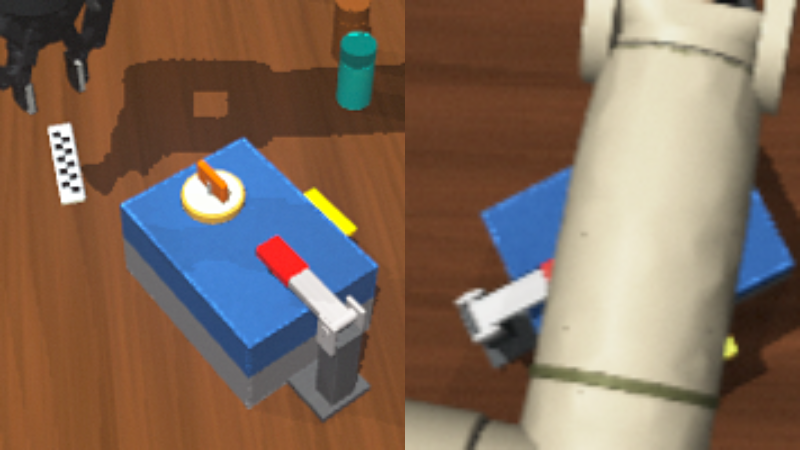

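The final view shows the lid shut, the clamp down with its red sleeve at (283,262), and the wing from (200,165) to (228,197). The wing lies along the case's y axis, which is its stop at 4.7 rad. Handing in.

```bash
python3 -c "
from bench import robot
print(robot.job_done())"
```

```text
the job is handed in; nothing more can be done
None
```

I put all six jars in the case, shut the lid, brought the clamp down, wound the key to its stop and handed in at about 52 s; the hand-in call returned no verdict.

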